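# Put the draining discs away in their cassette

## Robot

A 6-joint arm with a two-finger parallel gripper is mounted at the origin on a cart in front of the work surface, level with it; the furniture and walls round the work are solid. World frame = base frame: x ahead of the robot, y to its left, z up, the work surface at z = 0. Lengths are in m, angles in degrees, forces in N, time in s.
With the tool pointing down it reaches from about 0.375 to 0.9 m from the base axis. Payload 3.1 kg.
Tool frame: the origin (TCP) lies at the centre of the arm's flange, where the gripper is bolted on; the fingertips stand 182 mm ahead of it and the grasp point (between the pads) lies bot.grip_point_offset ahead of it (bot.grip_point_offset is the distance from the TCP to the grasp point, in m); x points along the fingers, z is the direction in which the jaws open and shut, and the axes are right-handed (so a half turn about x gives the same grasp; the last joint's range is limited). The gripper opens to 87 mm and grips with 3 to 60 N. Pads are 19 mm wide; open, the fingers measure 117 mm over their backs; the gripper's body (75 mm by 190 mm) begins 51 mm behind the grasp point.
Start: joints at [-81.217, 30.224, 82.088, -0, 67.689, -10.227], TCP at [0.204, -0.591, 0.405] pointing down, gripper open.
Joint ranges: [-176.69, 176.69], [-43.24, 126.21], [12.49, 139.97], [-82, 262], [0, 151.66], [-163.58, 163.58]. Speed limits (degrees/s): [159.86, 159.86, 180, 180, 180, 180].

## Interface

Orientations are given as a 3x3 rotation matrix whose columns are the frame's x, y, z axes.
In Python, from rig import bot gives the robot as it stands.
- The arm moves only by the tool step_arm, never from a script. Its argument "motion" is a list that holds one entry, the list of rows, each a list of 7 numbers: the turn, a rotation vector about the world's x, y, z in degrees, then the shift along the world's x, y, z in mm, then the finger opening in mm, from 0 to 87. A call has 1 to 12 rows; each row is the pose to reach, as a shift and turn from the pose commanded when the call began; what a row does not reach only later rows make up. A row lasts 1/12 s, in which the tool goes at most 41.7 mm and 7.16 degrees, less where a joint would pass 70% of its speed; a pose out of reach is approached as far as the arm can. A call with a gripper value outside its range is refused whole. The fingers move at their own pace and stop on an object; the grip force is fixed at half the most. Time passes only in rows, so rows that repeat a pose let the fingers close. It gives the time, the measured TCP pose, the force and the opening at its end, in the units of the state.
- bot.read_state(): the state, without advancing time (a new reading comes with each control period).
- bot.capture(name): name is "scene" or "top" or "wrist"; returns a dict with "frame" (420x560x3 uint8, red, green, blue), "range_z" (420x560 float32, m along the optical axis (not along the pixel's ray), 0 where there is no reading), "fx", "fy", "cx", "cy" (pixels), "dist_coeffs" ([k1, k2, p1, p2, k3] as OpenCV has them; the pictures are not rectified), "cam_to_world" (4x4, takes a point from camera to world coordinates). Camera axes: x right, y down, z forward; pixel columns grow to the right and rows downward; lengths in m; the calibration is good to about 2 mm. A picture is of the moment at which its call begins.
- bot.hand_in(): hands the job in, once; it reports no verdict.
The state is a dict: "time_s": time; "joint_positions": joint angles; "qvel": joint speeds; "tau": joint torques, N m; "position": TCP position; "tcp_rot": TCP orientation; "force": force on the tool from outside, world axes, zero at the start; "moment": the same for the moment, N m; "opening": opening from 0.0 (shut) to 1.0 (fully open).
Only numpy, scipy, OpenCV 4.12 (cv2) and the standard library are available. Lean on these libraries where they do the work, as an engineer would, in place of code of your own. Each camera call takes 0.05 s, during which the arm holds its last target.

## Task

Put the two draining discs away in the wooden cassette, handles facing out: first slide the large disc into the wide lower slot until it meets the back stop, then the small disc into the narrow upper slot in the same way. Leave both lying flat and let go, and do not shift the jar, the ceramic lamb or the roll of tape.

Things in the scene. Friction and masses are not known exactly. Their poses are not given: they have to be found in the camera images.
- large_disc_centre (a point): Centre of the large disc, half-way up its plate. A flat round aluminium plate with drain holes, 120 mm across and 6 mm thick, starting flat on the worktop, weight about 0.14 kg. Own z is the plate's normal (up); own +x points from its handle to the plate's centre.
- large_disc_handle (a point): Grip point on the large disc's black handle, 103.3 mm from the plate's centre along its own -x and 40 mm above its underside. A straight bar 60 mm long, 20 mm wide along the disc's y (grip across this), 12 mm thick; it rises from the rim leaning away from the plate, 27 degrees from vertical; top end 22 mm beyond this point, root 38 mm before it. Axes as the disc.
- small_disc_centre (a point): Centre of the small disc, half-way up its plate. A flat round aluminium plate with drain holes, 90 mm across and 6 mm thick, starting flat on the worktop, weight about 0.1 kg. Own z is the plate's normal (up); own +x points from its handle to the plate's centre.
- small_disc_handle (a point): Grip point on the small disc's black handle, 88.3 mm from the plate's centre along its own -x and 40 mm above its underside. A straight bar 60 mm long, 20 mm wide along the disc's y (grip across this), 12 mm thick; it rises from the rim leaning away from the plate, 27 degrees from vertical; top end 22 mm beyond this point, root 38 mm before it. Axes as the disc.
- cassette: Fixed plywood block with two slots in its front, 150 mm wide, 125 mm deep, 316 mm high. Origin at its underside, 50 mm behind the front face, midway across; own +x is straight in from the front. A steel hood plate on top (top at 320 mm) overhangs the front face by 24 mm: an upright gripper would hit it, one that leans out by 20 degrees or more, as the handles do, clears it. A loaded disc's handle stays out in front.
- large_slot (a point): Where the large disc's centre lies when fully home in the lower slot, resting on its floor; axes as the cassette. The slot is 128 mm wide and 22 mm high, its floor 140 mm over the worktop (3 mm below this point). Front face 50 mm before this point; a back stop 60 mm behind it stops the rim.
- small_slot (a point): Where the small disc's centre lies when fully home in the upper slot, resting on its floor; axes as the cassette. The slot is 98 mm wide and 22 mm high, its floor 210 mm over the worktop (3 mm below this point). Front face 35 mm before this point; a back stop 45 mm behind it stops the rim. A disc here leaves its handle in the gripper's way at the lower slot.
- jar: Bystander: jam jar with a red lid, 75 mm wide, 92 mm high, standing; origin at its underside.
- lamb: Bystander: cream ceramic lamb figure, 86 mm long, 54 mm high; origin at its underside.
- tape_roll: Bystander: roll of tape, 62 mm across, 19 mm high, lying flat; origin at its underside.

How it is judged:
By the outcome, as a careful person would: the job done as asked, in the order asked, and still so for the second after the job is handed in, with the robot touching nothing.
It also fails if it takes over 64 s, if anything falls off the work surface, if the arm or the gripper's body presses on something with over 40 N, if the wrist force passes 120 N, or if a joint passes its speed limit or range.

## Working session

There is one attempt and no reset: what is moved stays moved. The work goes in short steps, Python scripts to look and compute and a tool call to move; the robot and the scene stay as the last step left them, time stands still between calls to the robot, and variables do not carry over. Pictures are saved under pics/ and viewed, and the job is handed in when it is done.

Besides the shell and the picture viewer there is one more tool, called after "Emit:" by a JSON object that holds its "name" and its "arguments", one argument or row to a line. step_arm: Moves the arm, as the interface text tells. Its arguments: {"type":"object","properties":{"motion":{"type":"array"}},"required":["motion"]}

```bash
mkdir -p pics; ls
python3 - <<'E'
from rig import bot
import cv2,numpy as np,pickle
print(bot.grip_point_offset, bot.read_state())
for n in ["scene","top","wrist"]:
    c=bot.capture(n); pickle.dump(c,open(f'{n}0.pkl','wb'))
    cv2.imwrite(f'pics/{n}0.png',c['frame'][:,:,::-1])
    print(n,c['fx'],c['cx'],c['cy'],c['dist_coeffs'],np.round(c['cam_to_world'],3).tolist())
E
```

```text
pics
0.1635 {'time_s': 0.0, 'joint_positions': array([-8.12157183e+01,  3.02786931e+01,  8.21570777e+01, -1.19966515e-03,
        6.76884824e+01, -1.02252624e+01]), 'qvel': array([-0.00187946, -0.08922396,  0.04129644, -0.01449551, -0.00246153,
       -0.06635336]), 'tau': array([ 5.95215261e-04, -4.40044749e+01, -1.76589864e+01,  6.34678896e-02,
        5.82149264e-02, -1.42330159e-04]), 'position': array([ 0.20357115, -0.59055022,  0.40377029]), 'tcp_rot': array([[-3.50324328e-04,  9.45461799e-01,  3.25732811e-01],
       [ 2.14022973e-03,  3.25732794e-01, -9.45459447e-01],
       [-9.99997648e-01,  3.65925600e-04, -2.13761757e-03]]), 'force': array([0.27074128, 0.60866337, 0.08884467]), 'moment': array([ 0.04456626, -0.0297123 ,  0.02799901]), 'opening': 0.9989598357648364}
scene 527.6673723635992 277.22144349262476 207.29421010004359 [-0.10256532  0.          0.          0.          0.        ] [[0.947, -0.27, 0.176, 0.304], [-0.322, -0.779, 0.538, -0.82], [-0.008, -0.566, -0.824, 1.471], [0.0, 0.0, 0.0, 1.0]]
top 424.71815277483915 278.7379530626674 202.68093173679603 [-0.10438535  0.          0.          0.          0.        ] [[0.034, -0.979, 0.2, 0.363], [-0.999, -0.034, 0.007, 0.033], [-0.0, -0.2, -0.98, 1.163], [0.0, 0.0, 0.0, 1.0]]
wrist 297.5038562148049 280.08865533181364 211.7732528406183 [0.0116886 0.        0.        0.        0.       ] [[0.326, -0.915, -0.239, 0.269], [-0.945, -0.316, -0.082, -0.568], [-0.001, 0.253, -0.968, 0.384], [0.0, 0.0, 0.0, 1.0]]
```

View pics/scene0.png

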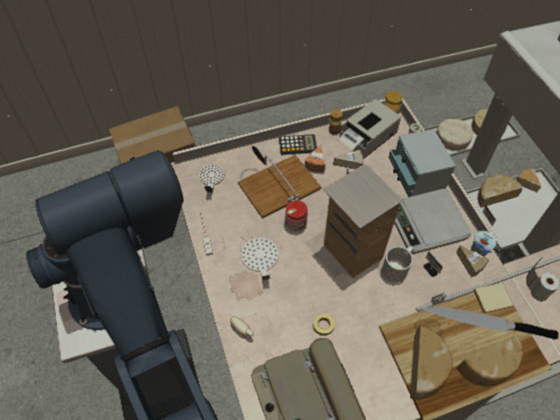

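View pics/top0.png

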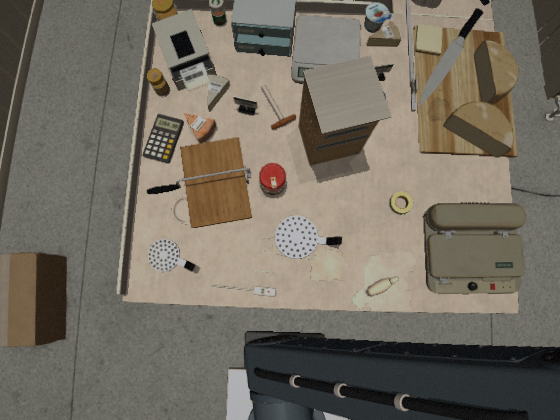

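View pics/wrist0.png

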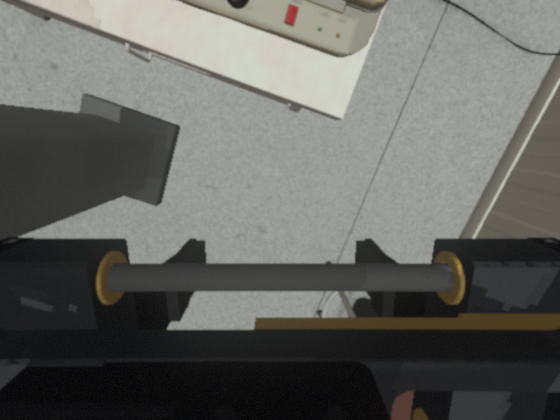

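```bash
cat > h.py <<'E'
import numpy as np,cv2,pickle
def cloud(c):
    h,w=c['range_z'].shape
    K=np.array([[c['fx'],0,c['cx']],[0,c['fy'],c['cy']],[0,0,1]])
    uv=np.stack(np.meshgrid(np.arange(w),np.arange(h)),-1).reshape(-1,1,2).astype(float)
    n=cv2.undistortPoints(uv,K,np.array(c['dist_coeffs'])).reshape(h,w,2)
    z=c['range_z'][...,None].astype(float)
    p=np.concatenate([n*z,z],-1)
    T=np.array(c['cam_to_world'])
    P=p@T[:3,:3].T+T[:3,3]; P[c['range_z']<=0]=np.nan
    return P
def proj(c,P):
    T=np.linalg.inv(c['cam_to_world']); K=np.array([[c['fx'],0,c['cx']],[0,c['fy'],c['cy']],[0,0,1]])
    return cv2.projectPoints(np.array(P,float).reshape(-1,3),cv2.Rodrigues(T[:3,:3])[0],T[:3,3],K,np.array(c['dist_coeffs']))[0].reshape(-1,2)
def crop(c,name,u0,v0,u1,v1,s):
    im=c['frame'][v0:v1,u0:u1,::-1]
    cv2.imwrite(f'pics/{name}.png',cv2.resize(im,None,fx=s,fy=s,interpolation=cv2.INTER_CUBIC))
E
python3 - <<'E'
from h import *
t=pickle.load(open('top0.pkl','rb'));s=pickle.load(open('scene0.pkl','rb'))
crop(t,'t1',130,180,400,300,2.9)
crop(t,'t2',280,50,400,190,4)
crop(s,'s1',180,140,420,300,3.3)
P=cloud(t);Q=cloud(s)
for u,v in [(297,237),(334,241),(165,256),(190,266),(273,178),(401,203),(380,287),(250,250),(343,95),(303,65),(370,62),(385,117),(312,127)]: print((u,v),np.round(P[v,u],4))
print()
for u,v in [(260,255),(365,195),(327,185),(345,170),(399,193),(383,220)]: print((u,v),np.round(Q[v,u],4))
E
```

```text
(297, 237) [ 0.5044 -0.0113  0.0066]
(334, 241) [ 0.492  -0.1076  0.0479]
(165, 256) [0.4393 0.3487 0.0028]
(190, 266) [0.4124 0.2653 0.0606]
(273, 178) [0.6466 0.0585 0.0902]
(401, 203) [ 6.108e-01 -3.025e-01 -1.000e-04]
(380, 287) [ 0.3755 -0.2291  0.0486]
(250, 250) [0.4648 0.1159 0.0023]
(343, 95) [ 0.7768 -0.0909  0.3189]
(303, 65) [ 1.0069 -0.0152  0.0367]
(370, 62) [ 0.8595 -0.1514  0.3192]
(385, 117) [ 0.7292 -0.1809  0.3199]
(312, 127) [ 0.7408 -0.032   0.218 ]

(260, 255) [ 0.5058 -0.0181  0.004 ]
(365, 195) [ 0.7859 -0.1072  0.3193]
(327, 185) [ 0.8139  0.1771 -0.0059]
(345, 170) [ 0.8981  0.2155 -0.002 ]
(399, 193) [1.0328 0.0572 0.004 ]
(383, 220) [ 0.8196 -0.1683  0.2676]
```

View pics/t1.png

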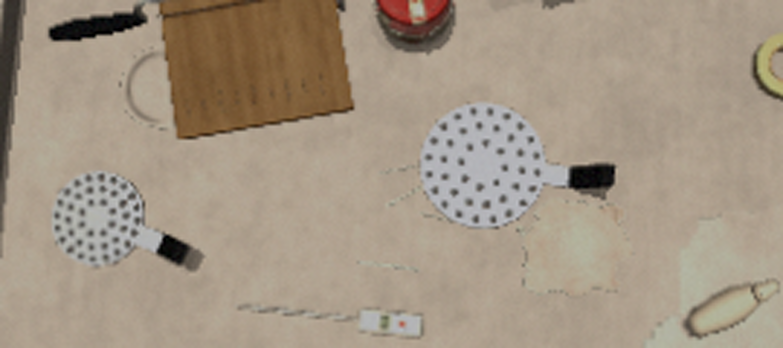

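View pics/t2.png

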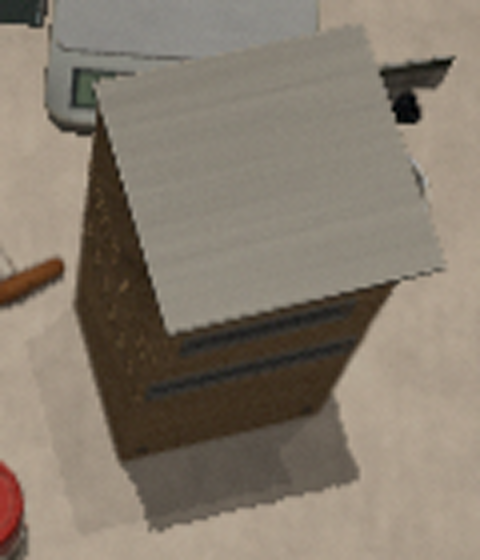

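View pics/s1.png

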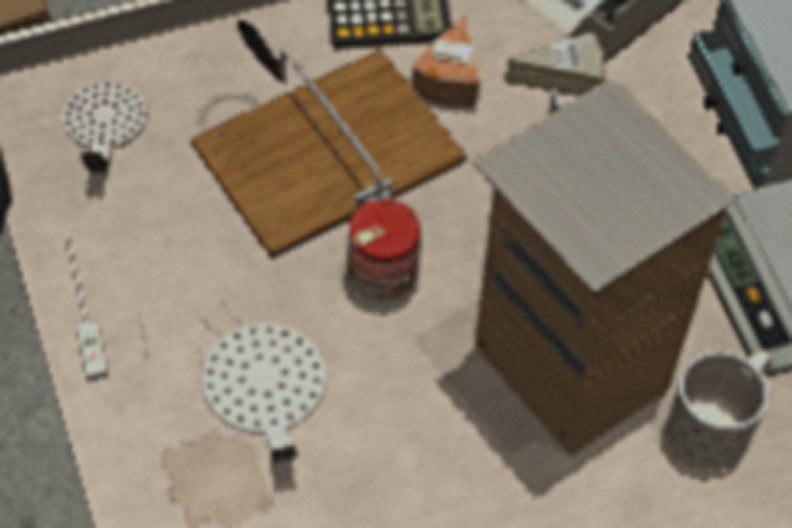

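```bash
cat > m.py <<'E'
from h import *
def rayplane(c,uv,z):
    K=np.array([[c['fx'],0,c['cx']],[0,c['fy'],c['cy']],[0,0,1]])
    n=cv2.undistortPoints(np.array(uv,float).reshape(-1,1,2),K,np.array(c['dist_coeffs'])).reshape(-1,2)
    T=np.array(c['cam_to_world']); d=np.c_[n,np.ones(len(n))]@T[:3,:3].T
    return T[:3,3]+d*((z-T[2,3])/d[:,2])[:,None]
E
python3 - <<'E'
from m import *
from scipy.optimize import least_squares
for nm in ['top','scene']:
    c=pickle.load(open(nm+'0.pkl','rb'));P=cloud(c)
    # hood
    m=(abs(P[...,2]-.32)<.008)&(P[...,0]>.6)&(P[...,0]<1)&(abs(P[...,1]+.1)<.2)
    m=cv2.morphologyEx(m.astype(np.uint8),cv2.MORPH_OPEN,np.ones((3,3)))
    ct=max(cv2.findContours(m,0,1)[0],key=cv2.contourArea).reshape(-1,2)
    W=rayplane(c,ct,.320)[:,:2]
    r=cv2.minAreaRect((W*1000).astype(np.float32)); print(nm,'hood',r, cv2.boxPoints(r).tolist(), 'z',np.median(P[m>0][:,2]))
    hsv=cv2.cvtColor(c['frame'],cv2.COLOR_RGB2HSV)
    for name,g,rad in [('large',(.505,-.013),.06),('small',(.439,.349),.045)]:
        X=rayplane(c,np.stack(np.meshgrid(np.arange(560),np.arange(420)),-1),.006).reshape(420,560,3)
        near=np.hypot(X[...,0]-g[0],X[...,1]-g[1])<rad+.02
        hand=np.hypot(X[...,0]-g[0],X[...,1]-g[1])<rad+.11
        f=c['frame'].astype(int)
        white=near&((f[...,0]-f[...,2])<8)&(f.sum(2)>300)
        wm=cv2.morphologyEx(white.astype(np.uint8),cv2.MORPH_CLOSE,np.ones((5,5)))
        wm=cv2.morphologyEx(wm,cv2.MORPH_OPEN,cv2.getStructuringElement(2,(11,11)))
        ct=max(cv2.findContours(wm,0,1)[0],key=cv2.contourArea).reshape(-1,2)
        W=rayplane(c,ct,.006)[:,:2]
        s=least_squares(lambda p:np.hypot(W[:,0]-p[0],W[:,1]-p[1])-p[2],[*g,rad],loss='soft_l1',f_scale=.001).x
        blk=hand&(f.max(2)<45)&(P[...,2]>.015)
        print(nm,name,s,blk.sum(), np.median(P[wm>0][:,2]))
        B=P[blk]; 
        if len(B):
            d=B-[*s[:2],0]; print('  handle dir', np.degrees(np.arctan2(-np.median(d[:,1]),-np.median(d[:,0]))), np.median(B,0), np.percentile(B,[5,95],axis=0).round(4).tolist(), np.median(np.hypot(d[:,0],d[:,1])))
            print('  top-end px', [ (int(u),int(v)) for v,u in np.argwhere(blk)][::6])
E
```

```text
top hood ((780.93408203125, -98.25494384765625), (153.89898681640625, 157.10079956054688), 16.476985931396484) [[684.8653564453125, -44.75551986694336], [729.423828125, -195.40475463867188], [877.0028076171875, -151.75436401367188], [832.4443359375, -1.105133056640625]] z 0.3198354461057232
top large [ 0.50586814 -0.00881314  0.05790786] 102 nan
  handle dir 83.06459226960067 [ 0.49384564 -0.10764958  0.04617653] [[0.4856, -0.122, 0.0185], [0.5022, -0.0945, 0.0619]] 0.1001075432462003
  top-end px [(271, 193), (339, 237), (331, 238), (337, 238), (328, 239), (334, 239), (340, 239), (331, 240), (337, 240), (330, 241), (336, 241), (328, 242), (334, 242), (340, 242), (332, 243), (338, 243), (331, 244)]
top small [0.4425192  0.35220235 0.04250683] 61 nan
  handle dir 70.90147375487518 [0.41341127 0.26813666 0.05464071] [[0.4047, 0.258, 0.0182], [0.424, 0.2857, 0.0627]] 0.08947705009771673
  top-end px [(187, 261), (187, 263), (187, 264), (193, 264), (190, 265), (186, 266), (192, 266), (188, 267), (187, 268), (193, 268), (192, 270)]
scene hood ((779.8145751953125, -103.2146987915039), (151.6286163330078, 157.00558471679688), 16.475027084350586) [[684.8497314453125, -49.435699462890625], [729.3760986328125, -199.9951934814453], [874.7794189453125, -156.9936981201172], [830.2530517578125, -6.4342041015625]] z 0.3189772604006016
scene large [ 0.51431526 -0.02462396  0.03401578] 13 nan
  handle dir 76.95318346117502 [ 0.49090111 -0.12566507  0.05811295] [[0.4844, -0.1304, 0.0503], [0.4975, -0.1201, 0.0653]] 0.10419740067363889
  top-end px [(267, 276), (267, 277), (267, 278)]Traceback (most recent call last):
  File "<stdin>", line 20, in <module>
ValueError: max() iterable argument is empty
```

```bash
cat >> m.py <<'E'
from scipy.spatial.transform import Rotation as R
G=0.1635
def toolR(yaw,lean):
    y=np.radians(yaw);l=np.radians(lean);d=np.array([np.cos(y),np.sin(y),0]);u=np.array([0,0,1.])
    a=np.sin(l)*d-np.cos(l)*u; b=np.cos(l)*d+np.sin(l)*u
    return np.c_[a,b,np.cross(a,b)]
def cmd(st,grip,yaw,lean,back=0):
    """turn/shift (deg, mm) from TCP pose of the state so that grasp point at grip, backed off"""
    Rt=toolR(yaw,lean); p=np.array(grip)-Rt[:,0]*(G+back)
    rv=R.from_matrix(Rt@np.array(st['tcp_rot']).T).as_rotvec(degrees=True)
    return np.r_[rv,(p-st['position'])*1000]
def gp(st): return np.array(st['position'])+G*np.array(st['tcp_rot'])[:,0]
E
python3 - <<'E'
from m import *
from rig import bot
st=bot.read_state()
print(cmd(st,[.4934,-.1113,.04],83,30,.10).round(1))
E
```

```text
[  24.5  -19.9   62.4  273.8  348.6 -135.8]
```

Emit:
{"name": "step_arm", "arguments": {
  "motion": [
    [[2,-1.7,5.2,23,29,0,87],[4,-3.3,10.4,46,58,0,87],[6.1,-5,15.6,68,87,0,87],[8.2,-6.6,20.8,91,116,0,87],[10.2,-8.3,26,114,145,0,87],[12.2,-10,31.2,137,174,0,87],[14.3,-11.6,36.4,160,203,0,87],[16.3,-13.3,41.6,182,232,0,87],[18.4,-14.9,46.8,205,261,-20,87],[20.4,-16.6,52,228,290,-50,87],[22.4,-18.2,57.2,251,319,-75,87],[24.5,-19.9,62.4,274,348.6,-95,87]]
  ]
}}

```text
time_s: 1.15
position: [0.4727, -0.248, 0.3134]
tcp_rot: [[0.061, 0.103, 0.993], [0.497, 0.859, -0.119], [-0.865, 0.501, 0.001]]
force: [-0.0, -0.4, 0.2]
opening: 1.003
```

Emit:
{"name": "step_arm", "arguments": {
  "motion": [
    [[0,0,0,0,0,-20,87],[0,0,0,0,0,-40,87],[0,0,0,0,0,-40,87]]
  ]
}}

```text
time_s: 1.4
position: [0.4718, -0.2478, 0.2713]
tcp_rot: [[0.056, 0.107, 0.993], [0.499, 0.858, -0.121], [-0.865, 0.503, -0.005]]
force: [0.2, 0.8, -0.1]
opening: 1.001
```

Run:
```python
from m import *
from rig import bot
st=bot.read_state();print(st['time_s'],st['position'],st['joint_positions'].round(1),gp(st),cmd(st,[.4934,-.1113,.04],83,30,.10).round(2))
c=bot.capture('wrist');pickle.dump(c,open('w1.pkl','wb'));cv2.imwrite('pics/w1.png',c['frame'][:,:,::-1])
c=bot.capture('top');pickle.dump(c,open('top1.pkl','wb'))
```

```text
1.4 [ 0.47178344 -0.24781416  0.27133767] [-45.1  37.6  98.7  25.5  65.9 -53.2] [ 0.48101178 -0.16616888  0.12998302] [-0.2  -0.27 -0.04  5.56  5.75 -3.14]
```

View pics/w1.png

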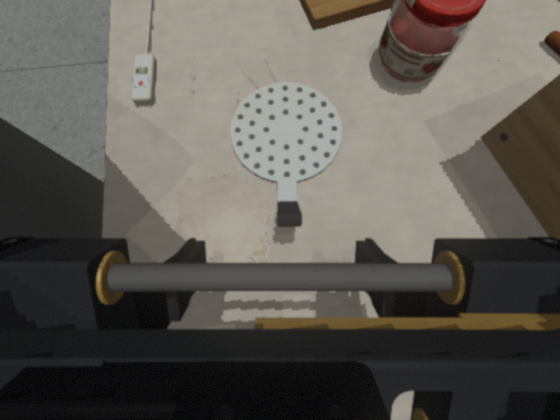

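```bash
cat >> m.py <<'E'
from scipy.optimize import least_squares
def platefit(c,g,rad,thr=None,dbg=None):
    X=rayplane(c,np.stack(np.meshgrid(np.arange(560),np.arange(420)),-1),.006).reshape(420,560,3)
    r=np.hypot(X[...,0]-g[0],X[...,1]-g[1])
    f=c['frame'].astype(int)
    white=(r<rad+.02)&((f[...,0]-f[...,2])<8)&(f[...,1]>(thr or 110))
    wm=cv2.morphologyEx(white.astype(np.uint8),cv2.MORPH_CLOSE,np.ones((7,7)))
    wm=cv2.morphologyEx(wm,cv2.MORPH_OPEN,cv2.getStructuringElement(2,(19,19)))
    ct=max(cv2.findContours(wm,0,1)[0],key=cv2.contourArea).reshape(-1,2)
    if dbg: cv2.imwrite('pics/'+dbg,wm*255)
    W=rayplane(c,ct,.006)[:,:2]
    return least_squares(lambda p:np.hypot(W[:,0]-p[0],W[:,1]-p[1])-p[2],[*g,rad],loss='soft_l1',f_scale=.001).x
def model(c0,yaw,rad,z0=0):
    y=np.radians(yaw);d=np.array([np.cos(y),np.sin(y),0]);n=np.array([-d[1],d[0],0]);o=np.array([c0[0],c0[1],z0])
    L=rad+.0433; u=np.array([0,0,1]); ax=-np.sin(np.radians(27))*d+np.cos(np.radians(27))*u; gpt=o-d*L+u*.04
    fr=np.cos(np.radians(27))*d+np.sin(np.radians(27))*u
    th=np.linspace(0,2*np.pi,60)
    rim=[o+rad*(np.cos(t)*d+np.sin(t)*n)+.006*u for t in th]
    box=[gpt+s*ax+e*n*.01+w*fr*.006 for s in(.022,-.038) for e,w in((1,1),(-1,1),(-1,-1),(1,-1))]
    return np.array(rim),np.array(box),gpt
def draw(c,mods,name,roi,s):
    im=cv2.resize(c['frame'][roi[1]:roi[3],roi[0]:roi[2],::-1],None,fx=s,fy=s,interpolation=cv2.INTER_CUBIC)
    f=lambda P:np.round((proj(c,P)-roi[:2]+.5)*s-.5).astype(np.int32)
    for rim,box,_ in mods:
        cv2.polylines(im,[f(rim)],True,(0,0,255),1)
        b=f(box); cv2.polylines(im,[b[:4]],True,(0,255,0),1)
        for i in range(4): cv2.line(im,tuple(map(int,b[i])),tuple(map(int,b[i+4])),(0,255,255),1)
    cv2.imwrite('pics/'+name,im)
E
python3 - <<'E'
from m import *
w=pickle.load(open('w1.pkl','rb'));t=pickle.load(open('top1.pkl','rb'))
s=platefit(w,(.505,-.01),.06,dbg='wm.png');print(s)
print(platefit(t,(.505,-.01),.06))
draw(w,[model(s[:2],83,.06)],'w1d.png',(200,70,370,240),4)
draw(t,[model(s[:2],83,.06)],'t1d.png',(260,200,360,280),6)
E
```

```text
[ 0.50583945 -0.01198744  0.05919472]
[ 0.50568502 -0.00855133  0.05767973]
```

View pics/w1d.png

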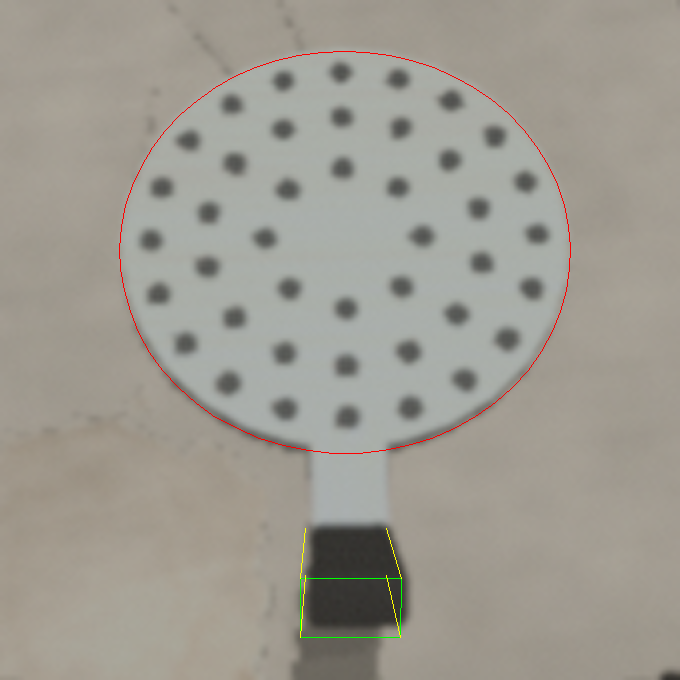

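View pics/t1d.png

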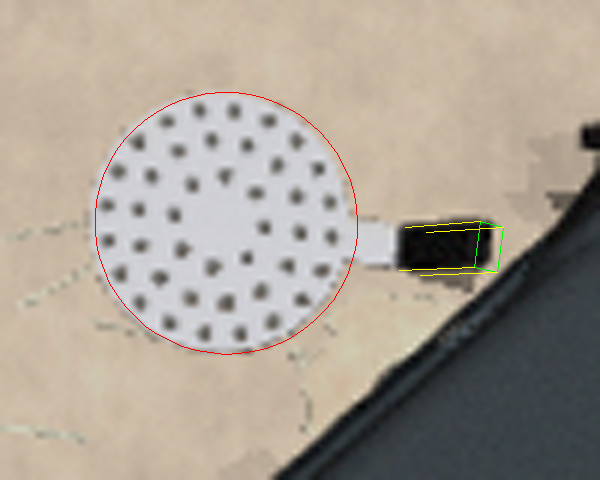

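Run:
```python
from m import *
from rig import bot
st=bot.read_state()
g=[.4952,-.1147,.04]
print(cmd(st,g,84,30,.05).round(2),cmd(st,g,84,30,0).round(2))
```

```text
[ -0.07  -0.05   1.07  11.88  28.28 -49.43] [-7.000e-02 -5.000e-02  1.070e+00  1.449e+01  5.315e+01 -9.273e+01]
```

Emit:
{"name": "step_arm", "arguments": {
  "motion": [
    [[0,0,0.5,6,14,-25,87],[0,0,1.1,12,28,-49,87],[0,0,1.1,13,37,-64,87],[0,0,1.1,14,45,-78,87],[0,0,1.1,14.5,53,-92,87],[0,0,1.1,14.5,53,-92,87]]
  ]
}}

```text
time_s: 2.0
position: [0.4863, -0.1955, 0.1822]
tcp_rot: [[0.051, 0.09, 0.995], [0.499, 0.861, -0.104], [-0.865, 0.501, -0.001]]
force: [-0.9, -0.2, 0.8]
opening: 0.997
```

Run:
```python
from m import *
from rig import bot
st=bot.read_state();print(st['force'],gp(st),cmd(st,[.4952,-.1147,.04],84,30).round(2))
c=bot.capture('wrist');pickle.dump(c,open('w2.pkl','wb'));crop(c,'w2',100,0,460,330,2)
```

```text
[-0.85769651 -0.23063597  0.78931556] [ 0.49459618 -0.11395798  0.04068981] [-0.09 -0.07 -0.05  0.35 -0.51 -0.57]
```

View pics/w2.png

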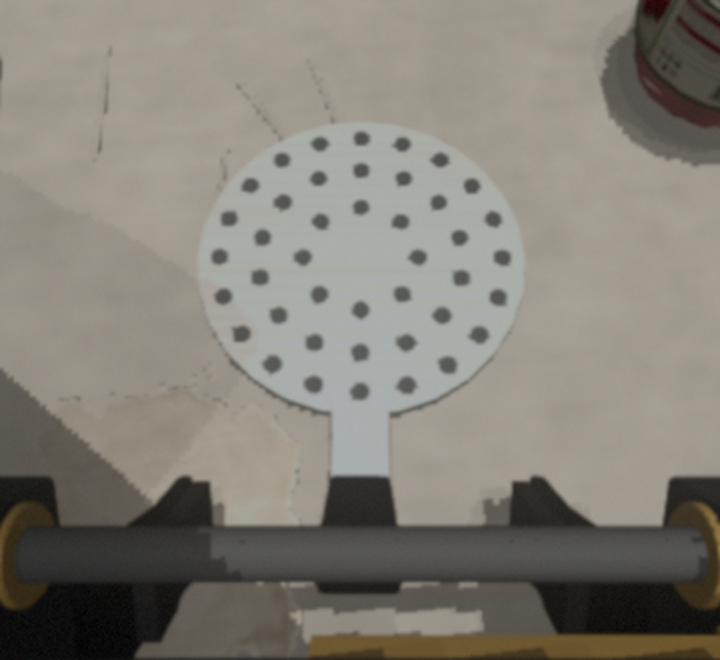

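The disc sits straight ahead (centre ~(360,258) of the crop) and its handle is centred between the pads. I'll close the gripper now.

Emit:
{"name": "step_arm", "arguments": {
  "motion": [
    [[0,0,0,0,0,0,50],[0,0,0,0,0,0,10],[0,0,0,0,0,0,10],[0,0,0,0,0,0,10],[0,0,0,0,0,0,10],[0,0,0,0,0,0,10],[0,0,0,0,0,0,10],[0,0,0,0,0,0,10]]
  ]
}}

```text
time_s: 2.72
position: [0.4867, -0.1963, 0.1827]
tcp_rot: [[0.052, 0.09, 0.995], [0.497, 0.861, -0.104], [-0.866, 0.5, 0.001]]
force: [-0.4, 0.4, 0.2]
opening: 0.48
```

Emit:
{"name": "step_arm", "arguments": {
  "motion": [
    [[0,0,0,0,0,4,10],[0,0,0,0,0,12,10],[0,0,0,0,0,25,10],[0,0,0,0,0,40,10],[0,0,0,0,0,60,10],[0,0,0,0,0,80,10],[0,0,0,0,0,100,10],[0,0,0,0,0,120,10],[0,0,0,0,0,135,10],[0,0,0,0,0,140,10]]
  ]
}}

```text
time_s: 3.55
position: [0.4869, -0.1963, 0.3259]
tcp_rot: [[0.056, 0.088, 0.995], [0.494, 0.863, -0.104], [-0.868, 0.497, 0.005]]
force: [0.7, -0.8, -1.1]
opening: 0.207
```

Run:
```python
from m import *
from rig import bot
st=bot.read_state();print(st['time_s'],st['force'],st['moment'],gp(st),st['joint_positions'].round(1))
c=bot.capture('wrist');pickle.dump(c,open('w3.pkl','wb'));crop(c,'w3',100,0,460,330,2)
P=cloud(c)
for u,v in [(280,128),(250,130),(310,130),(280,100),(280,70),(280,180)]: print(u,v,P[v,u])
# current cassette estimate
```

```text
3.55 [ 0.65476053 -0.75488551 -1.07271582] [-0.4825586  -0.0562425  -0.02435724] [ 0.49600138 -0.11553248  0.18406515] [-39.9  31.8  98.8  26.3  69.2 -47.9]
280 128 [0.51024582 0.01225336 0.10809487]
250 130 [0.48360041 0.01427645 0.10584989]
310 130 [0.53631696 0.0073267  0.10859861]
280 100 [5.21684020e-01 1.17300792e-01 5.10036793e-04]
280 70 [ 0.52667993  0.16529059 -0.00094374]
280 180 [ 0.50496431 -0.03833372  0.11280285]
```

View pics/w3.png

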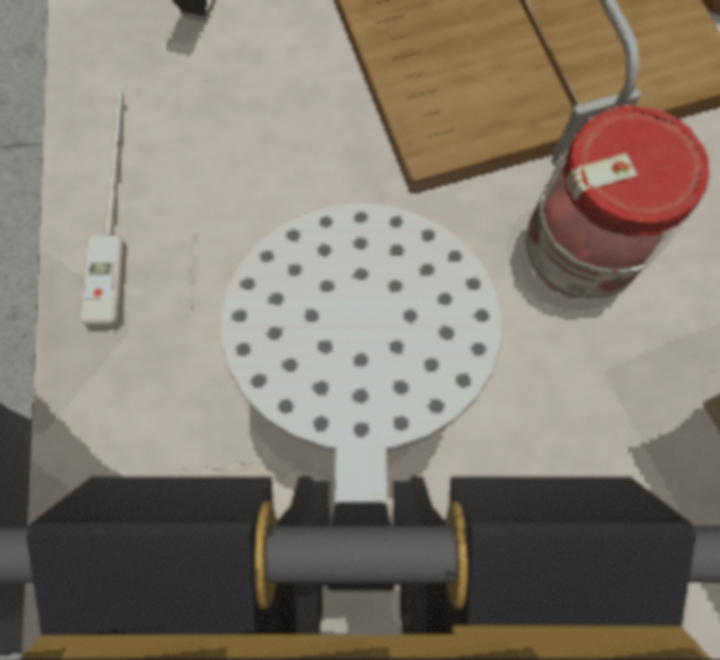

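The fingers were still closing when I lifted. The bar is held too near its top end (~30 mm too high) and the plate droops about 5°. I'll put it down again and regrip.

Emit:
{"name": "step_arm", "arguments": {
  "motion": [
    [[0,0,0,0,0,-15,10],[0,0,0,0,0,-35,10],[0,0,0,0,0,-55,10],[0,0,0,0,0,-75,10],[0,0,0,0,0,-90,10],[0,0,0,0,0,-98,10],[0,0,0,0,0,-102,10],[0,0,0,0,0,-102,10]]
  ]
}}

```text
time_s: 4.27
position: [0.4865, -0.1961, 0.2199]
tcp_rot: [[0.051, 0.091, 0.995], [0.498, 0.861, -0.104], [-0.866, 0.501, -0.001]]
force: [-0.6, -0.1, -0.5]
opening: 0.209
```

Run:
```python
from m import *
from rig import bot
st=bot.read_state();print(st['time_s'],st['force'],st['moment'],gp(st))
c=bot.capture('wrist');pickle.dump(c,open('w4.pkl','wb'));crop(c,'w4',100,0,460,330,2)
P=cloud(c)
for v in range(90,220,15): print(v,P[v,280])
```

```text
4.2667 [-0.60900467 -0.06171666 -0.47605725] [-0.41131843  0.01155539  0.08560158] [ 0.49479738 -0.11463949  0.07838808]
90 [ 0.51298922  0.05524856 -0.00068373]
105 [0.51084897 0.03463923 0.00598523]
120 [0.50916333 0.01844543 0.00777811]
135 [0.50759051 0.00334245 0.00881112]
150 [ 0.50610894 -0.01087755  0.00916762]
165 [ 0.50467323 -0.02465758  0.00951963]
180 [ 0.50329323 -0.03789978  0.00957392]
195 [ 0.50189839 -0.0513019   0.01122151]
210 [ 0.5005975  -0.0637876   0.01150223]
```

View pics/w4.png

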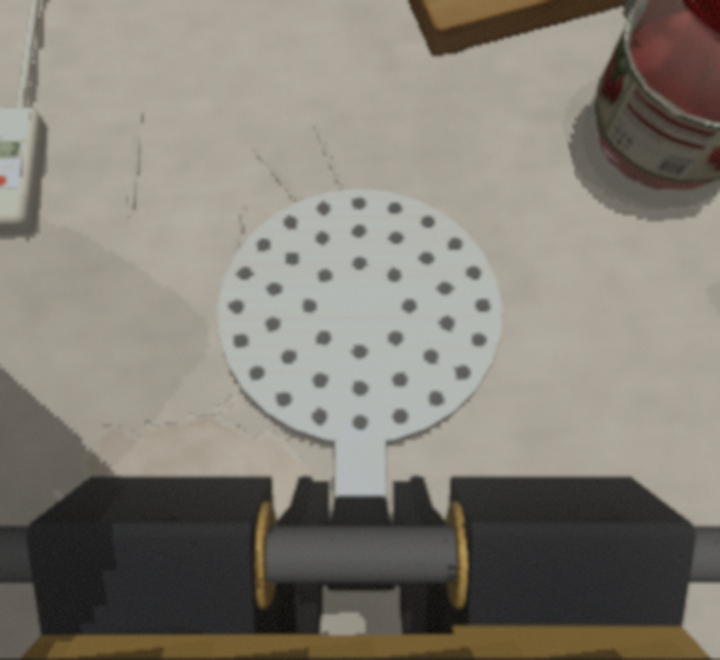

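Emit:
{"name": "step_arm", "arguments": {
  "motion": [
    [[0,0,0,0,0,0,50],[0,0,0,0,0,0,50],[0,0,0,0,0,0,50],[0,0,0,0,0,0,50],[0,0,0,0,0,0,50],[0,0,0,0,0,0,50]]
  ]
}}

```text
time_s: 4.82
position: [0.4867, -0.1963, 0.221]
tcp_rot: [[0.053, 0.09, 0.995], [0.497, 0.862, -0.104], [-0.866, 0.499, 0.001]]
force: [0.5, 0.4, -0.9]
opening: 0.538
```

Run:
```python
from m import *
from rig import bot
st=bot.read_state();print(st['time_s'],st['force'],st['opening'],gp(st))
c=bot.capture('wrist');pickle.dump(c,open('w4.pkl','wb'))
s=platefit(c,(.505,-.01),.06);print(s)
draw(c,[model(s[:2],84,.06)],'w4d.png',(180,70,380,250),4)
P=cloud(c)
for v in range(90,220,15): print(v,P[v,280])
```

```text
4.8167 [ 0.49706201  0.43165789 -0.89801471] 0.5378994115828878 [ 0.49538495 -0.11506207  0.07937699]
[ 0.50587154 -0.01553339  0.0593111 ]
90 [5.13728212e-01 5.44727933e-02 3.14569524e-04]
105 [0.51160166 0.03414126 0.00665614]
120 [0.51010518 0.01977309 0.00557302]
135 [0.50853087 0.00467786 0.00628412]
150 [ 0.50703028 -0.00971457  0.00659802]
165 [ 0.50563644 -0.02309695  0.00562642]
180 [ 0.50420353 -0.03683656  0.006271  ]
195 [ 0.50284364 -0.04988383  0.00616979]
210 [ 0.50150565 -0.06271579  0.00654214]
```

View pics/w4d.png

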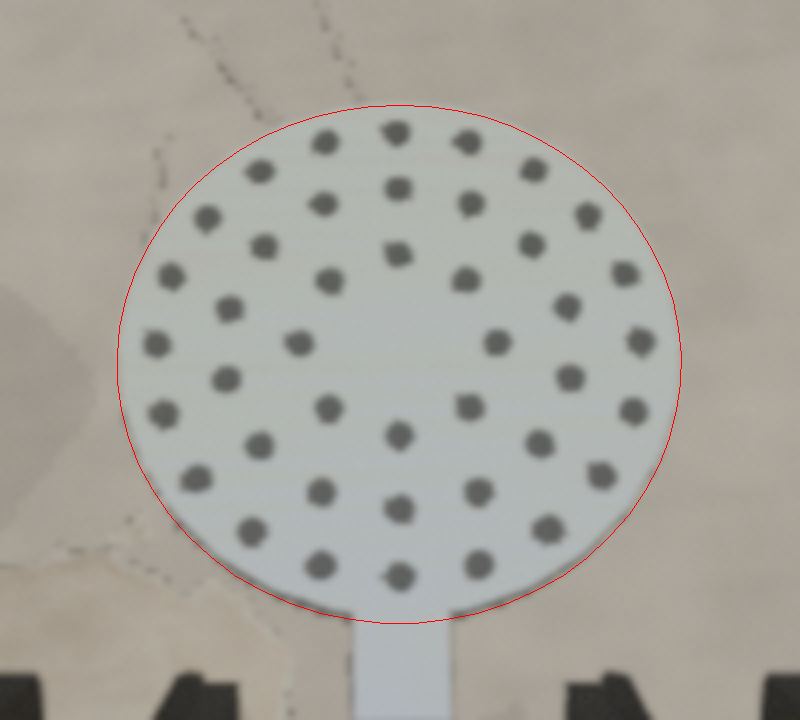

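Emit:
{"name": "step_arm", "arguments": {
  "motion": [
    [[0,0,0,0,-1,-13,50],[0,0,0,-0.3,-2,-26,50],[0,0,0,-0.3,-3,-39,50],[0,0,0,-0.3,-3,-39.5,50],[0,0,0,-0.3,-3,-39.5,10],[0,0,0,-0.3,-3,-39.5,10],[0,0,0,-0.3,-3,-39.5,10],[0,0,0,-0.3,-3,-39.5,10],[0,0,0,-0.3,-3,-39.5,10],[0,0,0,-0.3,-3,-39.5,10],[0,0,0,-0.3,-3,-39.5,10],[0,0,0,-0.3,-3,-39.5,10]]
  ]
}}

```text
time_s: 5.87
position: [0.4865, -0.1993, 0.1816]
tcp_rot: [[0.053, 0.09, 0.995], [0.497, 0.862, -0.104], [-0.866, 0.5, 0.001]]
force: [-0.5, -0.9, 2.0]
opening: 0.227
```

Emit:
{"name": "step_arm", "arguments": {
  "motion": [
    [[0,0,0,0,0,1,10],[0,0,0,0,0,4,10],[0,0,0,0,0,8,10],[0,0,0,0,0,15,10]]
  ]
}}

```text
time_s: 6.2
position: [0.4862, -0.1991, 0.1961]
tcp_rot: [[0.052, 0.09, 0.995], [0.497, 0.861, -0.104], [-0.866, 0.5, -0.0]]
force: [-0.2, 0.1, -0.5]
opening: 0.227
```

Run:
```python
from m import *
from rig import bot
st=bot.read_state();print(st['time_s'],st['force'],st['opening'],gp(st))
c=bot.capture('wrist');pickle.dump(c,open('w5.pkl','wb'))
P=cloud(c)
for v in range(60,220,15): print(v,P[v,280])
```

```text
6.2 [-0.22548257  0.10107901 -0.47014482] 0.22674752960804576 [ 0.49467399 -0.11784152  0.0545363 ]
60 [0.51229149 0.04572707 0.01903782]
75 [0.51071526 0.03059233 0.02063338]
90 [0.50931483 0.01714919 0.02083031]
105 [0.50798433 0.00437849 0.02065303]
120 [ 0.50668175 -0.0081246   0.02060239]
135 [ 0.50543701 -0.02007143  0.02019051]
150 [ 0.50417913 -0.03214701  0.02061199]
165 [ 0.50295976 -0.04385307  0.02106348]
180 [ 0.5018092  -0.0548964   0.02076981]
195 [ 0.5006564  -0.06596404  0.02137473]
210 [ 0.49954677 -0.07661675  0.02179731]
```

Run:
```python
from m import *
from rig import bot
st=bot.read_state()
S=np.array([.779,-.101]);d=np.array([np.cos(np.radians(16.5)),np.sin(np.radians(16.5))])
g=S-d*(.1033+.165)
print(g,cmd(st,[*g,.20],16.5,30).round(2), cmd(st,[*g,.20],16.5,30)[:3]/10)
```

```text
[ 0.52174867 -0.17720132] [ 8.0000e-02  5.0000e-02 -6.7530e+01 -4.3210e+01 -1.1600e+00  1.4403e+02] [ 7.67181688e-03  4.64043628e-03 -6.75327693e+00]
```

Emit:
{"name": "step_arm", "arguments": {
  "motion": [
    [[0,0,0,-2,0,15,10],[0,0,0,-5,0,35,10],[0,0,-2,-8,0,60,10],[0,0,-7,-12,0,85,10],[0,0,-13,-16,0,105,10],[0,0,-19,-20,0,120,10],[0,0,-25,-24,0,132,10],[0,0,-31.5,-28,0,140,10],[0,0,-38,-32,0,144,10],[0,0,-44.5,-36,0,144,10],[0,0,-51,-40,-1,144,10],[0,0,-57,-43,-1,144,10]]
  ]
}}

```text
time_s: 7.25
position: [0.4427, -0.2, 0.3407]
tcp_rot: [[0.447, 0.773, 0.45], [0.224, 0.39, -0.893], [-0.866, 0.5, 0.0]]
force: [-0.1, 0.4, -0.8]
opening: 0.227
```

Emit:
{"name": "step_arm", "arguments": {
  "motion": [
    [[0,0,-5,0,0,0,10],[0,0,-9,0,0,0,10],[0,0,-10.5,0,0,0,10],[0,0,-10.5,0,0,0,10],[0,0,-10.5,0,0,0,10]]
  ]
}}

```text
time_s: 7.67
position: [0.4433, -0.2, 0.3403]
tcp_rot: [[0.479, 0.83, 0.286], [0.143, 0.248, -0.958], [-0.866, 0.5, 0.0]]
force: [0.0, -0.2, -1.6]
opening: 0.227
```

Run:
```python
from m import *
from rig import bot
st=bot.read_state();print(st['time_s'],st['force'],st['opening'],gp(st),st['joint_positions'].round(1))
S=np.array([.779,-.101]);d=np.array([np.cos(np.radians(16.5)),np.sin(np.radians(16.5))])
g=S-d*(.1033+.165)
print(cmd(st,[*g,.20],16.5,30).round(2))
for n in ['wrist','top','scene']:
    c=bot.capture(n);pickle.dump(c,open(n+'6.pkl','wb'));cv2.imwrite(f'pics/{n}6.png',c['frame'][:,:,::-1])
```

```text
7.6667 [ 7.98485991e-04 -1.87394059e-01 -1.55106990e+00] 0.22726213768306475 [ 0.52156899 -0.17660641  0.19869936] [-44.1  24.3 112.4  46.3  37.1  -6.9]
[ 0.02 -0.02 -0.14  0.08 -0.44  1.27]
```

View pics/wrist6.png

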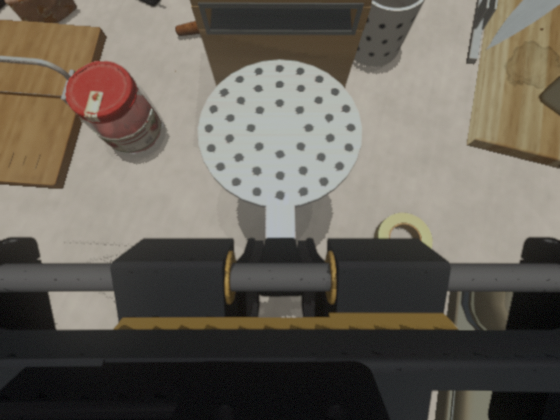

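View pics/scene6.png

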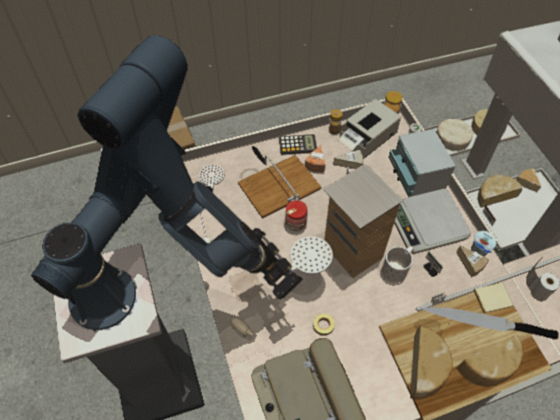

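Run:
```python
from m import *
c=pickle.load(open('wrist6.pkl','rb'));crop(c,'w6c',180,0,380,100,4)
P=cloud(c)
d=np.array([np.cos(np.radians(16.5)),np.sin(np.radians(16.5)),0]);n=np.array([-d[1],d[0],0]);S=np.array([.779,-.101,0])
for v in (3,10,20,30,38,45,52): 
  for u in (200,215,240,280,320,345,355): q=P[v,u]-S;print((u,v),(q@d).round(4),(q@n).round(4),q[2].round(4),end=' | ')
  print()
```

```text
(200, 3) -0.051 0.0661 0.1669 | (215, 3) -0.0497 0.0542 0.1659 | (240, 3) -0.0497 0.0337 0.1661 | (280, 3) -0.0508 0.0008 0.1672 | (320, 3) -0.0498 -0.032 0.1664 | (345, 3) -0.0495 -0.0525 0.1662 | (355, 3) -0.0504 -0.0605 0.1669 | 
(200, 10) -0.0501 0.068 0.16 | (215, 10) -0.028 0.0607 0.1411 | (240, 10) -0.027 0.0378 0.1403 | (280, 10) -0.0275 0.0009 0.141 | (320, 10) -0.027 -0.0361 0.1406 | (345, 10) -0.0275 -0.059 0.1411 | (355, 10) -0.0452 -0.0634 0.1563 | 
(200, 20) -0.0482 0.0711 0.1488 | (215, 20) -0.0388 0.0602 0.1405 | (240, 20) -0.0393 0.0373 0.141 | (280, 20) -0.0383 0.0008 0.1403 | (320, 20) -0.0373 -0.0359 0.1395 | (345, 20) -0.0383 -0.0586 0.1405 | (355, 20) -0.0496 -0.0645 0.1506 | 
(200, 30) -0.0481 0.0737 0.1385 | (215, 30) -0.0499 0.0596 0.1403 | (240, 30) -0.0505 0.0369 0.141 | (280, 30) -0.0493 0.0008 0.1401 | (320, 30) -0.0495 -0.0354 0.1403 | (345, 30) -0.0489 -0.0582 0.1398 | (355, 30) -0.0488 -0.0673 0.1397 | 
(200, 38) 0.0831 0.1189 0.0006 | (215, 38) -0.0483 0.0619 0.13 | (240, 38) -0.049 0.0383 0.1309 | (280, 38) -0.0498 0.0008 0.1318 | (320, 38) -0.049 -0.0366 0.1312 | (345, 38) -0.049 -0.06 0.1311 | (355, 38) -0.0487 -0.0695 0.1309 | 
(200, 45) 0.0719 0.1184 -0.0007 | (215, 45) -0.049 0.0634 0.1225 | (240, 45) -0.0496 0.0392 0.1234 | (280, 45) -0.0475 0.0008 0.1214 | (320, 45) -0.0494 -0.0376 0.1235 | (345, 45) -0.0492 -0.0617 0.1233 | (355, 45) -0.0498 -0.0711 0.1239 | 
(200, 52) 0.0584 0.1172 0.0004 | (215, 52) -0.0496 0.065 0.1146 | (240, 52) -0.0497 0.0403 0.1149 | (280, 52) -0.0497 0.0008 0.1151 | (320, 52) -0.0497 -0.0387 0.1152 | (345, 52) -0.0498 -0.0633 0.1154 | (355, 52) -0.0502 -0.0731 0.1158 |
```

View pics/w6c.png

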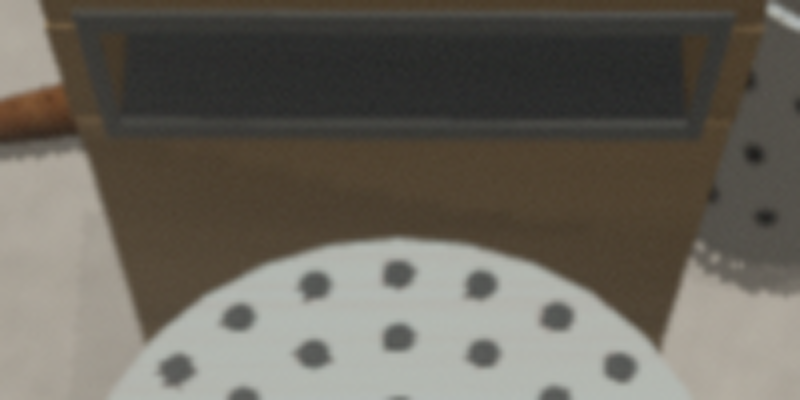

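```bash
cat >> m.py <<'E'
def slotframe(): 
    d=np.array([np.cos(np.radians(16.5)),np.sin(np.radians(16.5)),0]);return np.array([.779,-.101,0]),d,np.array([-d[1],d[0],0])
def heldplate(c,g,rad,ztop,ctr):
    """fit circle in plane z=ztop from white contour near ctr"""
    X=rayplane(c,np.stack(np.meshgrid(np.arange(560),np.arange(420)),-1),ztop).reshape(420,560,3)
    r=np.hypot(X[...,0]-ctr[0],X[...,1]-ctr[1]); f=c['frame'].astype(int)
    P=cloud(c)
    wm=((r<rad+.02)&(abs(P[...,2]-ztop)<.012)&(f[...,1]>110)).astype(np.uint8)
    wm=cv2.morphologyEx(wm,cv2.MORPH_CLOSE,np.ones((7,7)));wm=cv2.morphologyEx(wm,cv2.MORPH_OPEN,cv2.getStructuringElement(2,(19,19)))
    A=P[wm>0];A=A[~np.isnan(A[:,0])];k=np.linalg.lstsq(np.c_[A[:,:2]-ctr,np.ones(len(A))],A[:,2],rcond=None)[0]
    ct=max(cv2.findContours(wm,0,1)[0],key=cv2.contourArea).reshape(-1,2)
    W=rayplane(c,ct,ztop)[:,:2]
    s=least_squares(lambda p:np.hypot(W[:,0]-p[0],W[:,1]-p[1])-p[2],[*ctr,rad],loss='soft_l1',f_scale=.001).x
    S,d,n=slotframe();q=np.r_[s[:2],0]-S
    print('centre',s,'along',q@d,'lat',q@n,'ztop',k[2],'slope along/lat deg',np.degrees([k[:2]@d[:2],k[:2]@n[:2]]))
    return s
E
python3 - <<'E'
from m import *
from rig import bot
c=pickle.load(open('wrist6.pkl','rb'));S,d,n=slotframe()
st=bot.read_state();g=gp(st);ctr=g+d*.1033
heldplate(c,g,.06,.165,ctr[:2])
q=g-S;print(q@d,q@n,g[2],st['force'])
E
```

```text
centre [ 0.62098327 -0.14688622  0.05959012] along -0.16454194625836596 lat 0.000882557942405785 ztop 0.1649464333694221 slope along/lat deg [-0.09700101 -0.10681203]
-0.26825121455013506 0.00016834346405297503 0.19855948613475194 [ 0.52601383  1.09350306 -0.85461814]
```

Emit:
{"name": "step_arm", "arguments": {
  "motion": [
    [[0,0,0,10,2,-8,10],[0,0,0,19.4,4.9,-12,10],[0,0,0,29,7.8,-12,10],[0,0,0,38.6,10.6,-12,10],[0,0,0,45.3,12.6,-12,10],[0,0,0,50,14,-12,10],[0,0,0,50,14,-12,10]]
  ]
}}

```text
time_s: 8.4
position: [0.4945, -0.1858, 0.3279]
tcp_rot: [[0.479, 0.83, 0.286], [0.142, 0.248, -0.958], [-0.866, 0.5, 0.001]]
force: [-0.1, -0.6, -1.5]
opening: 0.228
```

Run:
```python
from m import *
from rig import bot
S,d,n=slotframe()
st=bot.read_state();g=gp(st);q=g-S;print(q@d,q@n,g[2],st['force'])
c=bot.capture('wrist');pickle.dump(c,open('w7.pkl','wb'));crop(c,'w7',140,0,420,200,2.8)
heldplate(c,g,.06,g[2]-.034,(g+d*.1033)[:2])
```

```text
-0.21514960234153194 -0.0004382753604101388 0.18627645849461374 [-0.12429551 -0.6204735  -1.50398362]
centre [ 0.66457059 -0.13530475  0.05590618] along -0.11946025303459634 lat -0.00039235802571891987 ztop 0.15252538459700155 slope along/lat deg [-0.09260276 -0.11316257]
```

View pics/w7.png

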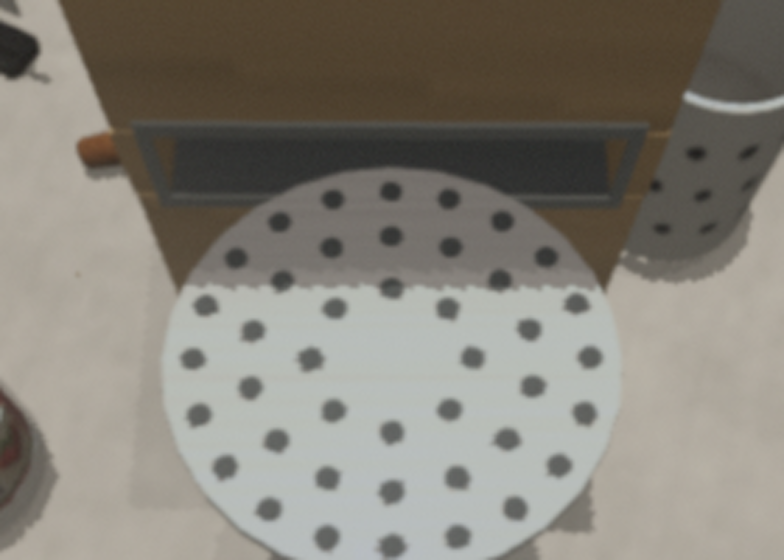

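Emit:
{"name": "step_arm", "arguments": {
  "motion": [
    [[0,0,0,9.6,2.8,0,10],[0,0,0,19.2,5.7,0,10],[0,0,0,28.8,8.5,0,10],[0,0,0,38.4,11.4,0,10],[0,0,0,47.9,14.2,0,10],[0,0,0,57.5,17,0,10],[0,0,0,67.1,19.9,0,10],[0,0,0,76.7,22.7,0,10],[0,0,0,86.3,25.6,0,10],[0,0,0,95.9,28.4,0,10],[0,0,0,95.9,28.4,0,10]]
  ]
}}

```text
time_s: 9.37
position: [0.5902, -0.1577, 0.3282]
tcp_rot: [[0.48, 0.83, 0.285], [0.142, 0.247, -0.958], [-0.866, 0.5, 0.001]]
force: [1.0, -0.6, -0.9]
opening: 0.229
```

Run:
```python
from m import *
from rig import bot
S,d,n=slotframe()
st=bot.read_state();g=gp(st);q=g-S;print(q@d,q@n,g[2],st['force'],st['moment'],cmd(st,[.65,-.1,.18],16.5,30)[:3])
c=bot.capture('wrist');pickle.dump(c,open('w8.pkl','wb'));crop(c,'w8',100,0,460,300,2)
```

```text
-0.11532656623320221 -0.0007759577175164525 0.18665132548018187 [ 1.03586562 -0.5735338  -0.9093545 ] [-0.13057604  0.49923671 -0.0867621 ] [ 0.04757252  0.04332536 -0.06529674]
```

View pics/w8.png

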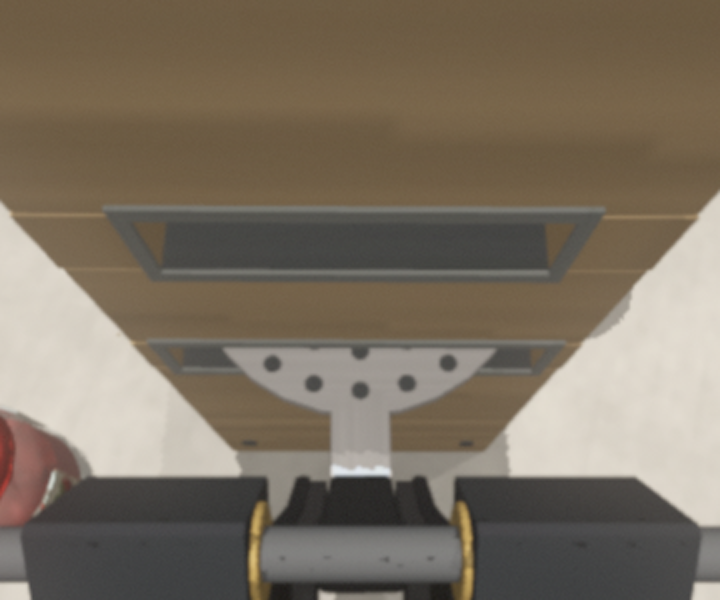

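Emit:
{"name": "step_arm", "arguments": {
  "motion": [
    [[0,0,0,4.8,1.4,-2,10],[0,0,0,7.7,2.3,-4,10],[0,0,0,9.6,2.8,-5,10],[0,0,0,10.5,3.1,-5,10],[0,0,0,11.5,3.4,-5,10],[0,0,0,11.5,3.4,-5,10]]
  ]
}}

```text
time_s: 9.92
position: [0.6008, -0.1545, 0.3232]
tcp_rot: [[0.479, 0.83, 0.284], [0.142, 0.247, -0.959], [-0.866, 0.5, 0.0]]
force: [0.1, 0.7, -1.8]
opening: 0.227
```

Emit:
{"name": "step_arm", "arguments": {
  "motion": [
    [[0,0,0,1,0.3,-0.5,10],[0,0,0,1,0.3,-1,10],[0,0,0,1,0.3,-1,10]]
  ]
}}

```text
time_s: 10.17
position: [0.6013, -0.1543, 0.3222]
tcp_rot: [[0.479, 0.831, 0.284], [0.142, 0.247, -0.959], [-0.867, 0.499, 0.0]]
force: [-2.4, -0.4, -0.5]
opening: 0.229
```

Run:
```python
from m import *
from rig import bot
S,d,n=slotframe()
st=bot.read_state();g=gp(st);q=g-S;print(q@d,q@n,g[2],st['force'],st['force']@d,st['moment'],cmd(st,[.65,-.1,.18],16.5,30)[:3])
```

```text
-0.10391564084794427 -0.0006149697204326573 0.18047632985051054 [-2.35544443 -0.42779218 -0.50346648] -2.3799461500748325 [-0.25845433  0.81367171 -0.03870776] [ 0.03565381 -0.05348683 -0.02894592]
```

Emit:
{"name": "step_arm", "arguments": {
  "motion": [
    [[0,0,0,1,0.3,0,10],[0,0,0,1.9,0.6,-0.5,10],[0,0,0,1.9,0.6,-0.8,10],[0,0,0,1.9,0.6,-0.8,10]]
  ]
}}

```text
time_s: 10.5
position: [0.6017, -0.154, 0.3218]
tcp_rot: [[0.476, 0.832, 0.285], [0.142, 0.247, -0.958], [-0.868, 0.497, -0.0]]
force: [-13.6, -3.6, 6.9]
opening: 0.229
```

Run:
```python
from m import *
from rig import bot
S,d,n=slotframe()
st=bot.read_state();g=gp(st);q=g-S;print(q@d,q@n,g[2],st['force'],st['force']@d)
c=bot.capture('wrist');pickle.dump(c,open('w9.pkl','wb'));crop(c,'w9',180,130,380,260,4)
P=cloud(c)
for v in range(168,236,8): q=P[v,280]-S;print(v,(q@d).round(4),(q@n).round(4),q[2].round(4))
```

```text
-0.10378165663835294 -0.0003266493121651833 0.1798863982887913 [-13.63390596  -3.62108527   6.92885965] -14.100901877108084
168 -0.049 -0.0006 0.1877
176 nan nan nan
184 -0.0504 -0.0006 0.1665
192 -0.0487 -0.0007 0.1465
200 -0.0545 -0.0007 0.1467
208 -0.0597 -0.0007 0.1454
216 -0.0656 -0.0007 0.1466
224 -0.0712 -0.0007 0.1469
232 -0.0764 -0.0007 0.1459
```

View pics/w9.png

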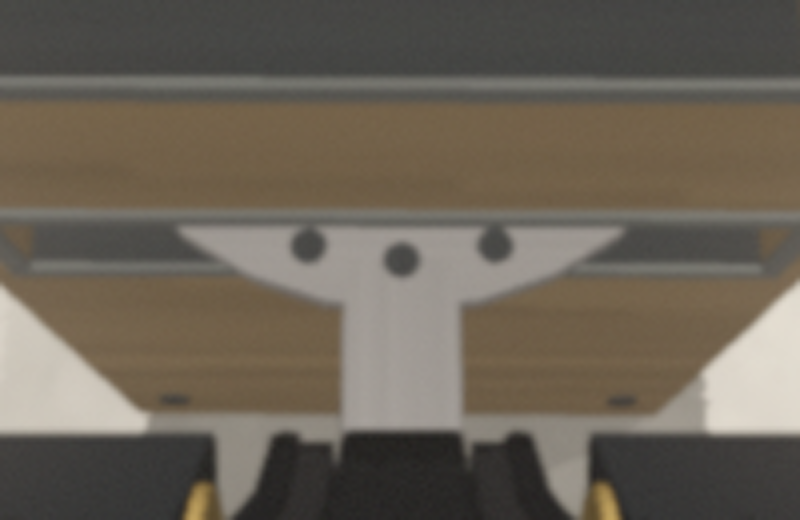

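Emit:
{"name": "step_arm", "arguments": {
  "motion": [
    [[0,0,0,-0.8,-0.2,0.4,10],[0,0,0,-0.8,-0.2,0.4,50],[0,0,0,-0.8,-0.2,0.4,50],[0,0,0,-0.8,-0.2,0.4,50],[0,0,0,-0.8,-0.2,0.4,50],[0,0,0,-0.8,-0.2,0.4,50],[0,0,0,-0.8,-0.2,0.4,50]]
  ]
}}

```text
time_s: 11.13
position: [0.6031, -0.1536, 0.3218]
tcp_rot: [[0.479, 0.83, 0.285], [0.142, 0.247, -0.959], [-0.866, 0.5, 0.001]]
force: [0.0, -0.2, 0.0]
opening: 0.545
```

Emit:
{"name": "step_arm", "arguments": {
  "motion": [
    [[0,0,0,-4.8,-1.4,8.7,60],[0,0,0,-12,-3.5,22,60],[0,0,0,-22,-6.5,38,60],[0,0,0,-34,-10,58,60],[0,0,0,-50,-15,75,60],[0,0,0,-75,-22,90,60],[0,0,0,-75,-22,90,60]]
  ]
}}

```text
time_s: 11.72
position: [0.5256, -0.1762, 0.415]
tcp_rot: [[0.482, 0.829, 0.283], [0.139, 0.247, -0.959], [-0.865, 0.501, 0.004]]
force: [-0.3, -0.2, -0.7]
opening: 0.687
```

Run:
```python
from m import *
from rig import bot
S,d,n=slotframe()
st=bot.read_state();g=gp(st);q=g-S;print(st['time_s'],q@d,q@n,g,st['force'],st['opening'],st['position'],st['joint_positions'].round(1))
c=bot.capture('wrist');pickle.dump(c,open('w10.pkl','wb'));crop(c,'w10',100,0,460,300,2)
c=bot.capture('scene');pickle.dump(c,open('scene10.pkl','wb'));crop(c,'s10',180,140,430,320,3)
c=bot.capture('top');pickle.dump(c,open('top10.pkl','wb'))
print(platefit(c,(.4425,.3522),.045),platefit(pickle.load(open('top0.pkl','rb')),(.4425,.3522),.045))
```

```text
11.7167 -0.18235959911098884 -0.0007512128257935784 [ 0.60436337 -0.1535132   0.27356625] [-0.28630232 -0.2080524  -0.72048002] 0.6865216851850707 [ 0.52559001 -0.17622109  0.41502776] [-35.2  21.5  99.5  34.   44.4  16.6]
[0.44271824 0.35256851 0.04174332] [0.44268604 0.35200805 0.04229037]
```

View pics/w10.png

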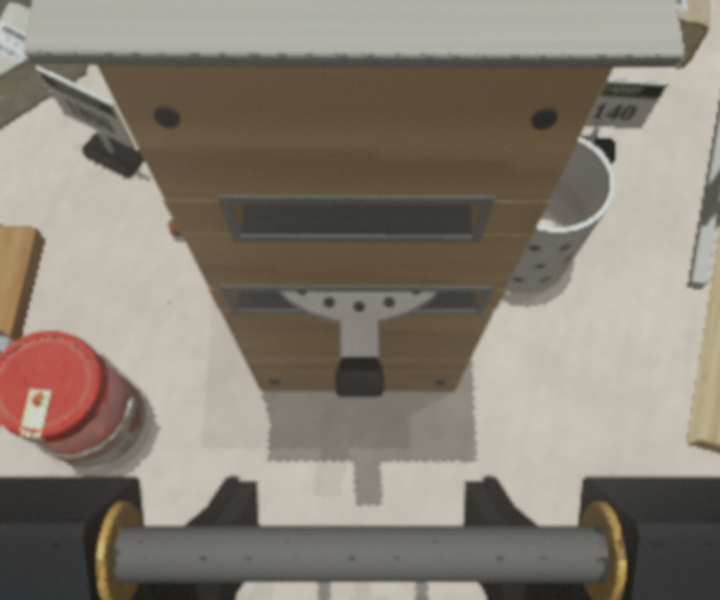

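View pics/s10.png

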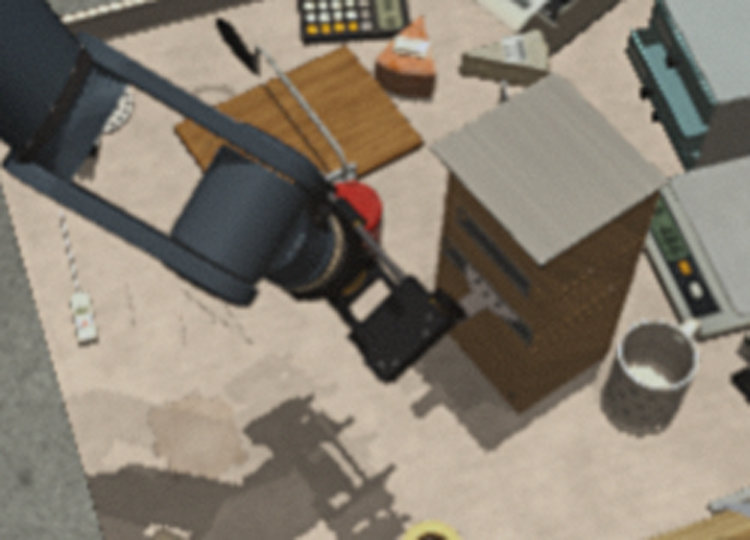

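Run:
```python
from m import *
from rig import bot
st=bot.read_state()
print(cmd(st,[.4133,.2655,.04],71,30,.12).round(1))
```

```text
[ 0.000e+00  1.000e-01  5.450e+01 -1.607e+02  3.073e+02 -1.268e+02]
```

Emit:
{"name": "step_arm", "arguments": {
  "motion": [
    [[0,0,0,-25,0,0,87],[0,0,4,-50,15,0,87],[0,0,9,-70,42,0,87],[0,0,14,-85,72,0,87],[0,0,20,-97,105,0,87],[0,0,26,-107,138,0,87],[0,0,32,-117,170,-5,87],[0,0,38,-127,202,-18,87],[0,0,43,-137,232,-40,87],[0,0,48,-147,260,-65,87],[0,0,52,-155,286,-90,87],[0,0,54.5,-160,307,-110,87]]
  ]
}}

```text
time_s: 12.87
position: [0.3668, 0.1332, 0.3]
tcp_rot: [[0.158, 0.279, 0.947], [0.473, 0.821, -0.321], [-0.867, 0.499, -0.002]]
force: [1.0, 0.3, 0.7]
opening: 1.003
```

Emit:
{"name": "step_arm", "arguments": {
  "motion": [
    [[0,0,0,0,0,-12,87],[0,0,0,0,0,-17,87],[0,0,0,0,0,-17,87]]
  ]
}}

```text
time_s: 13.12
position: [0.368, 0.1321, 0.2829]
tcp_rot: [[0.158, 0.282, 0.946], [0.473, 0.82, -0.323], [-0.867, 0.498, -0.004]]
force: [-0.8, -0.0, -0.3]
opening: 0.999
```

Run:
```python
from m import *
from rig import bot
st=bot.read_state();print(st['time_s'],gp(st),st['joint_positions'].round(1))
c=bot.capture('wrist');pickle.dump(c,open('w11.pkl','wb'))
s=platefit(c,(.442,.349),.045);print(s)
draw(c,[model(s[:2],71,.045)],'w11d.png',(200,60,370,240),4)
```

```text
13.1167 [0.39383945 0.20939618 0.14121341] [ -6.2  28.1 127.   61.1  33.8 -41.8]
[0.44201221 0.35052169 0.04412561]
```

View pics/w11d.png

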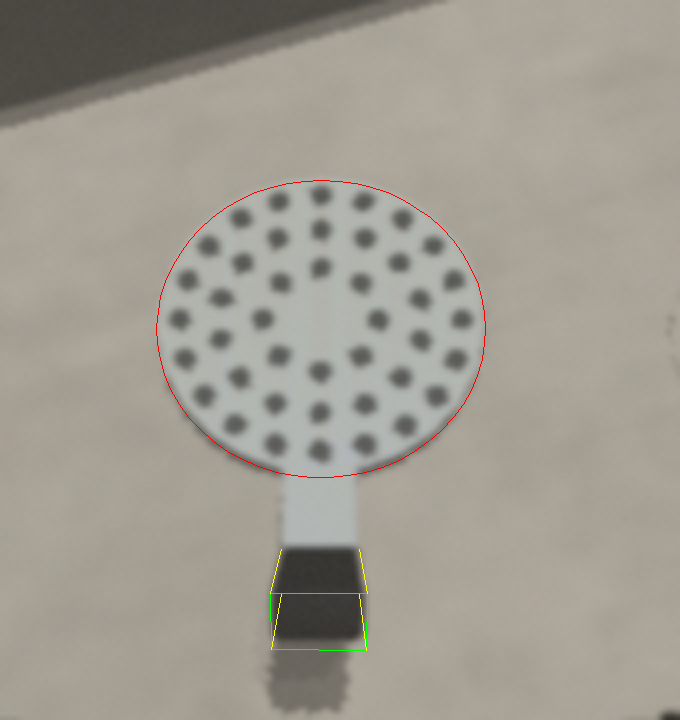

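Run:
```python
from m import *
from rig import bot
st=bot.read_state()
print(cmd(st,[.4133,.2667,.04],70.8,30,.05).round(2),cmd(st,[.4133,.2667,.04],70.8,30,0).round(2))
```

```text
[ 2.000e-02 -1.400e-01 -2.900e-01  1.000e+01  3.409e+01 -5.877e+01] [ 2.0000e-02 -1.4000e-01 -2.9000e-01  1.8220e+01  5.7690e+01 -1.0207e+02]
```

Emit:
{"name": "step_arm", "arguments": {
  "motion": [
    [[0,0,0,3,11,-20,87],[0,0,-0.3,7,23,-40,87],[0,0,-0.3,10,34,-59,87],[0,0,-0.3,13,43,-75,60],[0,0,-0.3,16,51,-90,60],[0,0,-0.3,18.2,57.7,-102,60],[0,0,-0.3,18.2,57.7,-102,60],[0,0,-0.3,18.2,57.7,-102,60]]
  ]
}}

```text
time_s: 13.83
position: [0.3865, 0.1891, 0.1826]
tcp_rot: [[0.165, 0.285, 0.944], [0.472, 0.818, -0.33], [-0.866, 0.5, 0.0]]
force: [-0.3, -0.2, -0.1]
opening: 0.73
```

Run:
```python
from m import *
from rig import bot
st=bot.read_state();print(st['force'],gp(st),cmd(st,[.4133,.2667,.04],70.8,30).round(2))
c=bot.capture('wrist');pickle.dump(c,open('w12.pkl','wb'));crop(c,'w12',100,0,460,330,2)
print(platefit(c,(.442,.349),.045))
```

```text
[-0.34680297 -0.24063369 -0.13254579] [0.41344839 0.26622909 0.04098717] [ 0.02  0.01  0.05 -0.06  0.41 -1.  ]
[0.4420607  0.35055131 0.04450794]
```

View pics/w12.png

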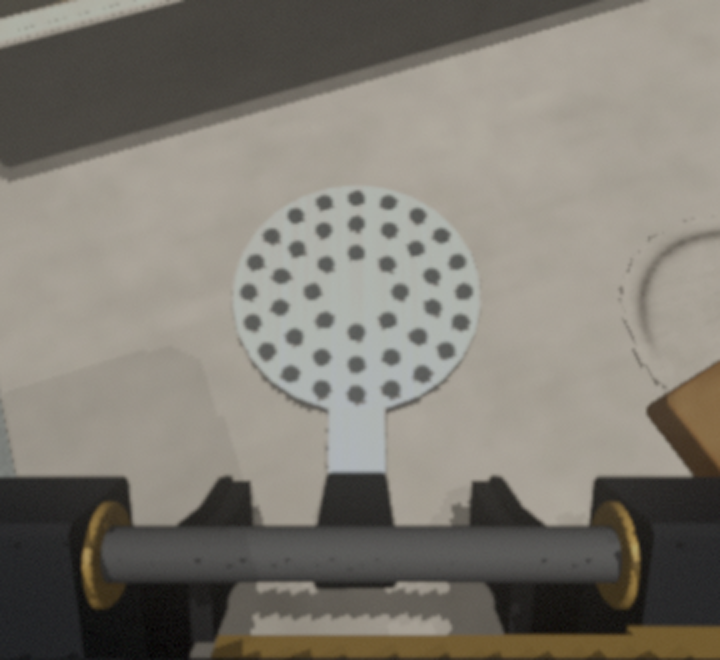

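Emit:
{"name": "step_arm", "arguments": {
  "motion": [
    [[0,0,0,-1.1,0.7,-1,60],[0,0,0,-1.1,0.7,-1,10],[0,0,0,-1.1,0.7,-1,10],[0,0,0,-1.1,0.7,-1,10],[0,0,0,-1.1,0.7,-1,10],[0,0,0,-1.1,0.7,-1,10],[0,0,0,-1.1,0.7,-1,10],[0,0,0,-1.1,0.7,-1,10],[0,0,0,-1.1,0.7,-1,10],[0,0,0,-1.1,0.7,-1,10],[0,0,0,-1.1,0.7,-1,10],[0,0,0,-1.1,0.7,-1,10]]
  ]
}}

```text
time_s: 14.88
position: [0.385, 0.1896, 0.1818]
tcp_rot: [[0.165, 0.286, 0.944], [0.472, 0.818, -0.33], [-0.866, 0.5, 0.001]]
force: [0.7, -0.9, 0.8]
opening: 0.223
```

Emit:
{"name": "step_arm", "arguments": {
  "motion": [
    [[0,0,0,0,0,1,10],[0,0,0,0,0,4,10],[0,0,0,0,0,8,10],[0,0,0,0,0,15,10]]
  ]
}}

```text
time_s: 15.22
position: [0.3848, 0.1896, 0.1968]
tcp_rot: [[0.164, 0.286, 0.944], [0.471, 0.818, -0.33], [-0.867, 0.499, -0.001]]
force: [-0.3, -0.4, -0.7]
opening: 0.225
```

Run:
```python
from m import *
from rig import bot
st=bot.read_state();g=gp(st);print(st['time_s'],st['force'],st['opening'],g)
c=bot.capture('wrist');pickle.dump(c,open('w13.pkl','wb'))
y=np.radians(70.8);heldplate(c,g,.045,.021,(g[:2]+.0883*np.array([np.cos(y),np.sin(y)])))
S,d,n=slotframe()
gt=S-d*(.0883+.17+.015)
print(cmd(st,[gt[0],gt[1],.265],16.5,30).round(2))
P=cloud(c)
for v in range(90,220,15): print(v,P[v,279])
```

```text
15.2167 [-0.26894874 -0.36710495 -0.73024073] 0.225316312770868 [0.41168636 0.26666443 0.05507877]
centre [0.44181392 0.35048886 0.04473601] along -0.1950709047338128 lat 0.5286624516326391 ztop 0.021083457360332708 slope along/lat deg [-0.04453579 -0.11196342]
[ 2.0000e-02 -7.0000e-02 -5.4230e+01  5.3740e+01 -3.9146e+02  2.0983e+02]
90 [0.46152231 0.41001993 0.00059526]
105 [0.45212578 0.38282637 0.02123316]
120 [0.44804166 0.37110271 0.02096032]
135 [0.44404349 0.35962453 0.02079744]
150 [0.4399757  0.34793516 0.02171028]
165 [0.43605691 0.33667377 0.02259874]
180 [0.43259696 0.32675612 0.0209348 ]
195 [0.42900009 0.31642811 0.02092099]
210 [0.42551856 0.30643321 0.02070934]
```

Emit:
{"name": "step_arm", "arguments": {
  "motion": [
    [[0,0,0,0,0,15,10],[0,0,0,0,0,38,10],[0,0,0,0,-6,64,10],[0,0,-3,0,-18,90,10],[0,0,-7,2,-36,115,10],[0,0,-12,5,-58,140,10],[0,0,-17,9,-84,160,10],[0,0,-22,14,-112,178,10],[0,0,-27,19,-142,192,10],[0,0,-32,24,-174,202,10],[0,0,-37,29,-206,208,10],[0,0,-41,34,-238,210,10]]
  ]
}}

```text
time_s: 16.27
position: [0.4184, -0.0495, 0.4081]
tcp_rot: [[0.437, 0.753, 0.493], [0.245, 0.428, -0.87], [-0.866, 0.501, 0.002]]
force: [1.1, 0.3, -0.6]
opening: 0.227
```

Emit:
{"name": "step_arm", "arguments": {
  "motion": [
    [[0,0,-4,5,-32,0,10],[0,0,-8,10,-64,0,10],[0,0,-11,14,-95,0,10],[0,0,-13,17,-122,0,10],[0,0,-13.2,19,-142,0,10],[0,0,-13.2,20,-153,0,10],[0,0,-13.2,20,-153,0,10],[0,0,-13.2,20,-153,0,10]]
  ]
}}

```text
time_s: 16.93
position: [0.4385, -0.2008, 0.4064]
tcp_rot: [[0.478, 0.831, 0.285], [0.144, 0.246, -0.959], [-0.867, 0.499, -0.002]]
force: [-0.8, -0.5, -1.5]
opening: 0.223
```

Run:
```python
from m import *
from rig import bot
S,d,n=slotframe()
st=bot.read_state();g=gp(st);q=g-S;print(st['time_s'],q@d,q@n,g[2],st['force'],cmd(st,[.65,-.1,.18],16.5,30)[:3].round(2))
c=bot.capture('wrist');pickle.dump(c,open('w14.pkl','wb'));cv2.imwrite('pics/w14.png',c['frame'][:,:,::-1])
heldplate(c,g,.045,g[2]-.034,(g+d*.0883)[:2])
crop(c,'w14c',180,0,380,120,4)
```

```text
16.9333 -0.27325595671581604 0.001343082861281958 0.26474675613718024 [-0.80679989 -0.53256495 -1.47505139] [-0.07 -0.09 -0.05]
centre [ 0.60258121 -0.15233486  0.04485618] along -0.18373370643799494 lat 0.0008847640412639133 ztop 0.23080061652238323 slope along/lat deg [-0.02155748  0.02271099]
```

View pics/w14.png

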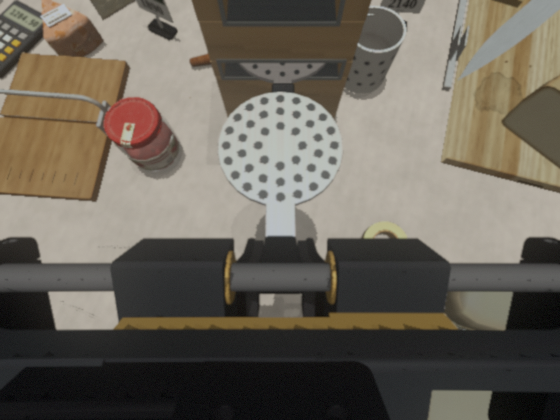

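Run:
```python
from m import *
c=pickle.load(open('w14.pkl','rb'));P=cloud(c);S,d,n=slotframe()
for v in (5,10,14,18,21,23,26,30):
  for u in (218,224,228,240,280,320,330,336,342): q=P[v,u]-S;print(u,v,(q@d).round(4),(q@n).round(4),q[2].round(4),end=' | ')
  print()
```

```text
218 5 -0.0503 0.0535 0.2266 | 224 5 -0.0444 0.0496 0.2216 | 228 5 -0.0315 0.0486 0.2108 | 240 5 -0.0309 0.0378 0.2103 | 280 5 -0.0318 0.0013 0.2111 | 320 5 -0.0311 -0.0351 0.2105 | 330 5 -0.0317 -0.0441 0.211 | 336 5 -0.0363 -0.0487 0.2149 | 342 5 -0.05 -0.051 0.2264 | 
218 10 -0.0486 0.0548 0.2206 | 224 10 -0.0487 0.0496 0.2206 | 228 10 -0.0369 0.0484 0.2105 | 240 10 -0.0364 0.0376 0.2101 | 280 10 -0.037 0.0013 0.2107 | 320 10 -0.0362 -0.035 0.21 | 330 10 -0.0379 -0.0438 0.2115 | 336 10 -0.0398 -0.0488 0.2131 | 342 10 -0.0503 -0.0518 0.2221 | 
218 14 -0.0494 0.0554 0.2174 | 224 14 -0.0506 0.0499 0.2186 | 228 14 -0.0418 0.0481 0.2108 | 240 14 -0.042 0.0373 0.211 | 280 14 -0.0413 0.0013 0.2105 | 320 14 -0.0419 -0.0347 0.211 | 330 14 -0.0423 -0.0436 0.2113 | 336 14 -0.0433 -0.0488 0.2122 | 342 14 -0.05 -0.0527 0.218 | 
218 18 -0.0496 0.0561 0.2138 | 224 18 -0.05 0.0507 0.2141 | 228 18 -0.0459 0.048 0.2105 | 240 18 -0.0456 0.0373 0.2103 | 280 18 -0.0471 0.0013 0.2116 | 320 18 -0.046 -0.0346 0.2106 | 330 18 -0.0464 -0.0435 0.211 | 336 18 -0.0467 -0.0488 0.2113 | 342 18 -0.0489 -0.0537 0.
[... 434 characters left out ...]
3 0.2098 | 320 23 -0.0511 -0.0345 0.2102 | 330 23 -0.0512 -0.0434 0.2103 | 336 23 -0.0497 -0.0491 0.2089 | 342 23 -0.0492 -0.0547 0.2084 | 
218 26 -0.0485 0.058 0.2046 | 224 26 -0.0491 0.0524 0.2052 | 228 26 -0.0486 0.0489 0.2047 | 240 26 -0.0489 0.0378 0.205 | 280 26 -0.0491 0.0013 0.2053 | 320 26 -0.0483 -0.0353 0.2046 | 330 26 -0.0486 -0.0444 0.2048 | 336 26 -0.0477 -0.0501 0.204 | 342 26 -0.0487 -0.0554 0.2049 | 
218 30 -0.0488 0.0588 0.2007 | 224 30 -0.048 0.0535 0.1999 | 228 30 -0.0485 0.0496 0.2004 | 240 30 -0.0484 0.0385 0.2003 | 280 30 -0.0497 0.0013 0.2016 | 320 30 -0.0492 -0.0358 0.2012 | 330 30 -0.0491 -0.045 0.201 | 336 30 -0.0484 -0.0508 0.2003 | 342 30 -0.0486 -0.0563 0.2005 |
```

View pics/w14c.png

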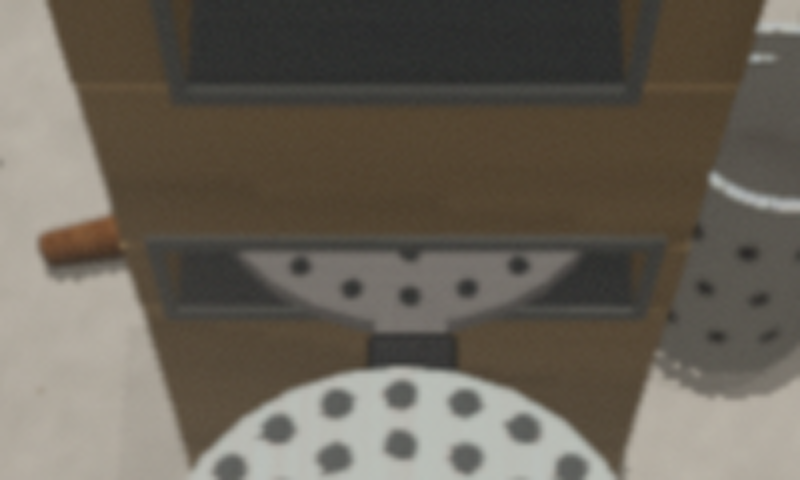

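Emit:
{"name": "step_arm", "arguments": {
  "motion": [
    [[0,0,0,8,1,-4,10],[0,0,0,20,5,-8,10],[0,0,0,33,9,-8,10],[0,0,0,46,12.6,-8,10],[0,0,0,58,16.2,-8,10],[0,0,0,67,18.9,-8,10],[0,0,0,72.2,20.4,-8,10],[0,0,0,72.2,20.4,-8,10]]
  ]
}}

```text
time_s: 17.65
position: [0.512, -0.1798, 0.3986]
tcp_rot: [[0.479, 0.83, 0.287], [0.143, 0.249, -0.958], [-0.866, 0.5, 0.0]]
force: [-0.1, 0.0, -0.1]
opening: 0.228
```

Run:
```python
from m import *
from rig import bot
S,d,n=slotframe()
st=bot.read_state();g=gp(st);q=g-S;print(st['time_s'],q@d,q@n,g[2],st['force'],cmd(st,[.65,-.1,.18],16.5,30)[:3].round(2))
c=bot.capture('wrist');pickle.dump(c,open('w15.pkl','wb'));crop(c,'w15',140,0,420,200,2.8)
heldplate(c,g,.045,g[2]-.034,(g+d*.0883)[:2])
```

```text
17.65 -0.1966136877204646 0.0004651036242267235 0.2570368729792175 [-0.13173674  0.04119244 -0.1157354 ] [ 0.03 -0.   -0.16]
centre [ 0.67473259 -0.13221309  0.04420533] along -0.1088386432878276 lat -0.0003141828583416928 ztop 0.2231711472995986 slope along/lat deg [ 0.01647678 -0.10126817]
```

View pics/w15.png

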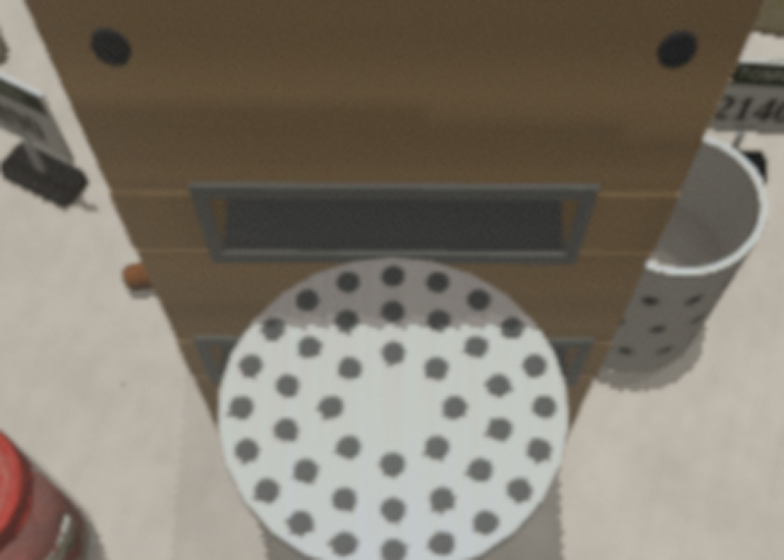

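Emit:
{"name": "step_arm", "arguments": {
  "motion": [
    [[0,0,0,9.6,2.8,0,10],[0,0,0,19.2,5.7,0,10],[0,0,0,28.8,8.5,0,10],[0,0,0,38.4,11.4,0,10],[0,0,0,47.9,14.2,0,10],[0,0,0,57.5,17,0,10],[0,0,0,67.1,19.9,0,10],[0,0,0,76.7,22.7,0,10],[0,0,0,76.7,22.7,0,10]]
  ]
}}

```text
time_s: 18.45
position: [0.5897, -0.1578, 0.3989]
tcp_rot: [[0.48, 0.829, 0.285], [0.142, 0.248, -0.958], [-0.865, 0.501, 0.002]]
force: [-0.7, -0.7, -1.2]
opening: 0.226
```

Run:
```python
from m import *
from rig import bot
S,d,n=slotframe()
st=bot.read_state();g=gp(st);q=g-S;print(q@d,q@n,g[2],st['force'],st['force']@d,cmd(st,[.65,-.1,.18],16.5,30)[:3].round(2))
c=bot.capture('wrist');pickle.dump(c,open('w16.pkl','wb'));crop(c,'w16',100,0,460,300,2)
```

```text
-0.11573614381381034 -0.0007802919772888641 0.25743271170826254 [-0.70396436 -0.7339281  -1.23400787] -0.8834217640481635 [ 0.07  0.08 -0.09]
```

View pics/w16.png

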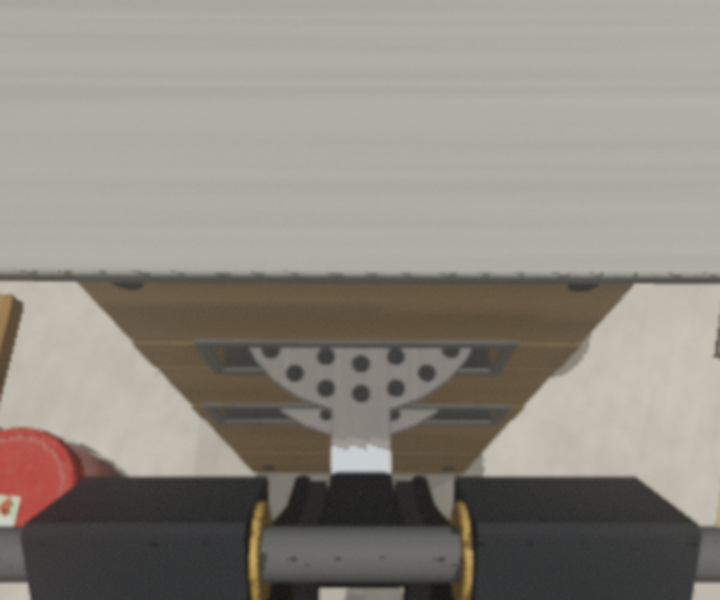

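Emit:
{"name": "step_arm", "arguments": {
  "motion": [
    [[0,0,0,4.8,1.4,-2,10],[0,0,0,7.7,2.3,-4,10],[0,0,0,9.6,2.8,-5,10],[0,0,0,10.5,3.1,-5.5,10],[0,0,0,11.5,3.4,-6,10],[0,0,0,11.5,3.4,-6,10]]
  ]
}}

```text
time_s: 19.0
position: [0.5994, -0.1549, 0.3927]
tcp_rot: [[0.479, 0.83, 0.284], [0.142, 0.247, -0.959], [-0.866, 0.5, 0.0]]
force: [-0.1, 0.3, -0.4]
opening: 0.227
```

Emit:
{"name": "step_arm", "arguments": {
  "motion": [
    [[0,0,0,0.8,0.2,-0.5,10],[0,0,0,1.4,0.4,-1,10],[0,0,0,1.4,0.4,-1,10]]
  ]
}}

```text
time_s: 19.25
position: [0.6003, -0.1547, 0.3919]
tcp_rot: [[0.479, 0.831, 0.285], [0.141, 0.247, -0.959], [-0.867, 0.499, 0.001]]
force: [-4.2, -1.1, 2.7]
opening: 0.229
```

Run:
```python
from m import *
from rig import bot
S,d,n=slotframe()
st=bot.read_state();g=gp(st);q=g-S;print(q@d,q@n,g[2],st['force'],st['force']@d)
```

```text
-0.10502283699374323 -0.000780016944716204 0.250258014590515 [-4.23833401 -1.09143507  2.68596666] -4.373782594939598
```

Emit:
{"name": "step_arm", "arguments": {
  "motion": [
    [[0,0,0,1,0.3,0,10],[0,0,0,1.9,0.6,-0.3,10],[0,0,0,1.9,0.6,-0.3,10],[0,0,0,1.9,0.6,-0.3,10]]
  ]
}}

```text
time_s: 19.58
position: [0.6008, -0.1545, 0.392]
tcp_rot: [[0.476, 0.832, 0.285], [0.141, 0.248, -0.958], [-0.868, 0.497, 0.001]]
force: [-13.0, -4.3, 6.6]
opening: 0.23
```

Run:
```python
from m import *
from rig import bot
S,d,n=slotframe()
st=bot.read_state();g=gp(st);q=g-S;print(q@d,q@n,g[2],st['force'],st['force']@d)
c=bot.capture('wrist');pickle.dump(c,open('w17.pkl','wb'));crop(c,'w17',180,130,380,260,4)
P=cloud(c)
for v in range(168,236,6): q=P[v,280]-S;print(v,(q@d).round(4),(q@n).round(4),q[2].round(4))
```

```text
-0.10487979387155423 -0.0006626301324014162 0.2500771835415465 [-12.99384762  -4.33096729   6.55604966] -13.688818692662958
168 -0.0489 -0.001 0.2551
174 -0.0488 -0.001 0.2462
180 -0.0491 -0.001 0.2372
186 -0.0458 -0.001 0.2174
192 -0.0498 -0.001 0.2165
198 -0.0543 -0.001 0.2171
204 -0.0582 -0.001 0.2162
210 -0.0629 -0.001 0.2178
216 -0.0664 -0.001 0.2153
222 -0.071 -0.001 0.2173
228 -0.0748 -0.0011 0.216
234 -0.0788 -0.0011 0.2161
```

View pics/w17.png

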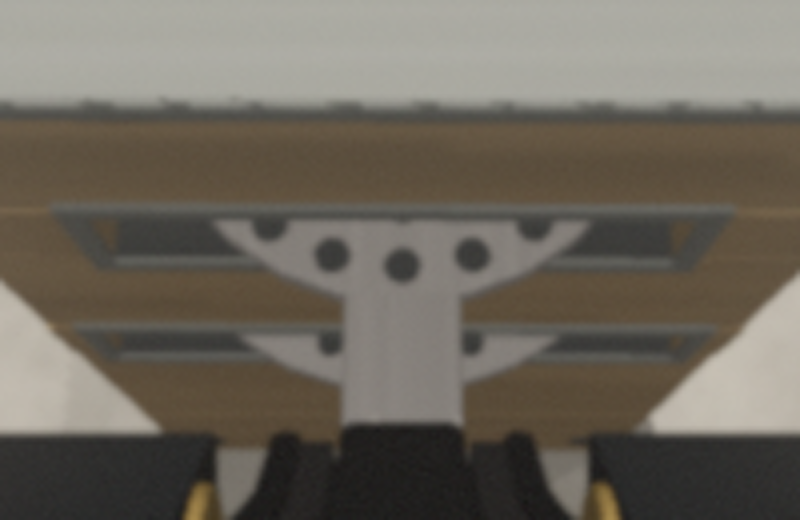

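Emit:
{"name": "step_arm", "arguments": {
  "motion": [
    [[0,0,0,-0.8,-0.2,0.4,10],[0,0,0,-0.8,-0.2,0.4,50],[0,0,0,-0.8,-0.2,0.4,50],[0,0,0,-0.8,-0.2,0.4,50],[0,0,0,-0.8,-0.2,0.4,50],[0,0,0,-0.8,-0.2,0.4,50],[0,0,0,-0.8,-0.2,0.4,50]]
  ]
}}

```text
time_s: 20.22
position: [0.6021, -0.1539, 0.3918]
tcp_rot: [[0.479, 0.83, 0.285], [0.142, 0.247, -0.959], [-0.866, 0.5, 0.0]]
force: [0.6, 1.2, -0.6]
opening: 0.542
```

Emit:
{"name": "step_arm", "arguments": {
  "motion": [
    [[0,0,0,-4.8,-1.4,8.2,60],[0,0,0,-12.5,-3.7,21,60],[0,0,0,-23,-6.8,37,60],[0,0,0,-36,-10.6,56,60],[0,0,0,-55,-16,65,60],[0,0,0,-80,-24,70,60],[0,0,0,-110,-33,70,60],[0,0,0,-110,-33,70,60],[0,0,0,-110,-33,70,60]]
  ]
}}

```text
time_s: 20.97
position: [0.4905, -0.1874, 0.4634]
tcp_rot: [[0.481, 0.83, 0.282], [0.14, 0.245, -0.959], [-0.866, 0.501, 0.002]]
force: [0.5, -0.7, 0.6]
opening: 0.688
```

Run:
```python
from m import *
from rig import bot
S,d,n=slotframe()
st=bot.read_state();g=gp(st);print(st['time_s'],g,st['force'],st['opening'])
c=bot.capture('wrist');pickle.dump(c,open('w18.pkl','wb'));crop(c,'w18',100,0,460,300,2)
c=bot.capture('top');pickle.dump(c,open('top18.pkl','wb'));cv2.imwrite('pics/top18.png',c['frame'][:,:,::-1])
c=bot.capture('scene');cv2.imwrite('pics/scene18.png',c['frame'][:,:,::-1])
```

```text
20.9667 [ 0.56917515 -0.16459905  0.32189142] [ 0.4918185  -0.73708541  0.62764906] 0.6877098502159986
```

View pics/w18.png

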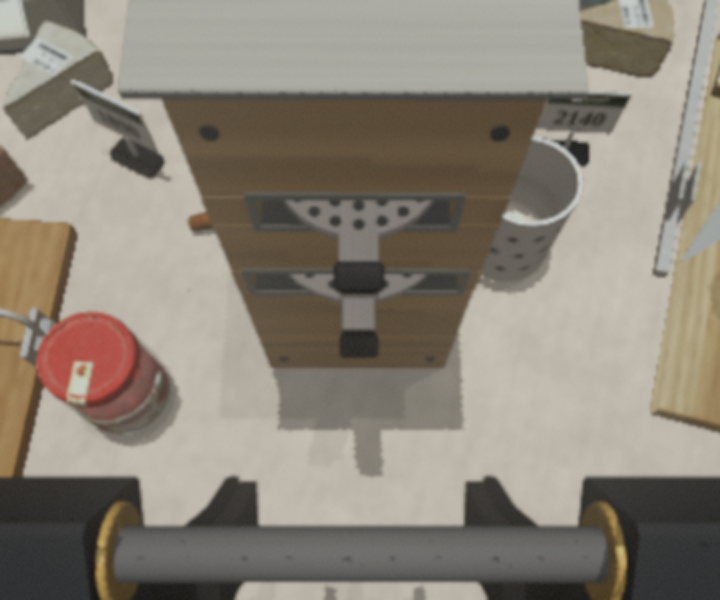

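View pics/top18.png

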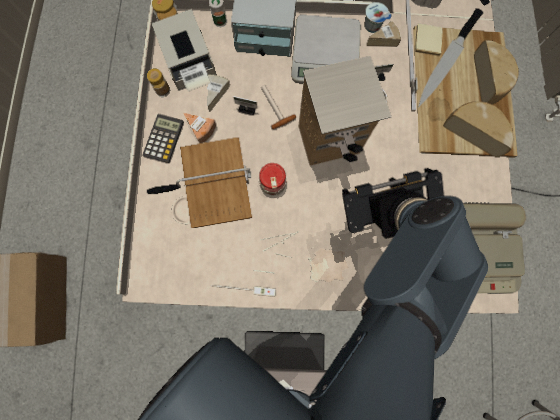

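View pics/scene18.png

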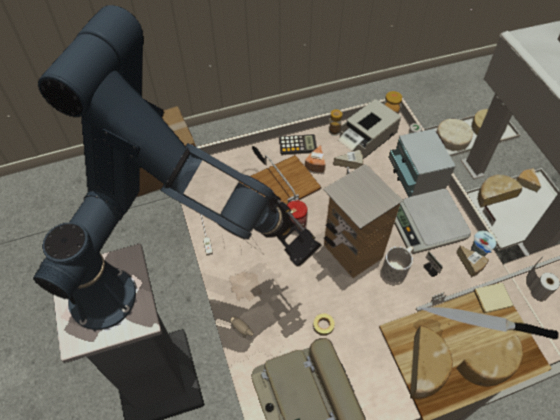

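Run:
```python
from m import *
c=pickle.load(open('w18.pkl','rb'));S,d,n=slotframe()
P=S;Q=S-.015*d
draw(c,[model(P[:2],16.5,.06,.14),model(Q[:2],16.5,.045,.21)],'w18d.png',(200,80,360,190),5)
P=cloud(c)
for u,v in [(280,105),(270,108),(290,108),(280,120),(280,155),(262,138),(298,138)]: q=P[v,u]-S;print(u,v,(q@d).round(4),(q@n).round(4),q[2].round(4))
```

```text
280 105 -0.0446 -0.0024 0.2158
270 108 -0.0479 0.0078 0.2156
290 108 -0.0492 -0.0125 0.2174
280 120 -0.0615 -0.0023 0.2151
280 155 -0.0661 -0.0025 0.1458
262 138 -0.0434 0.0199 0.1469
298 138 -0.0437 -0.025 0.1474
```

View pics/w18d.png

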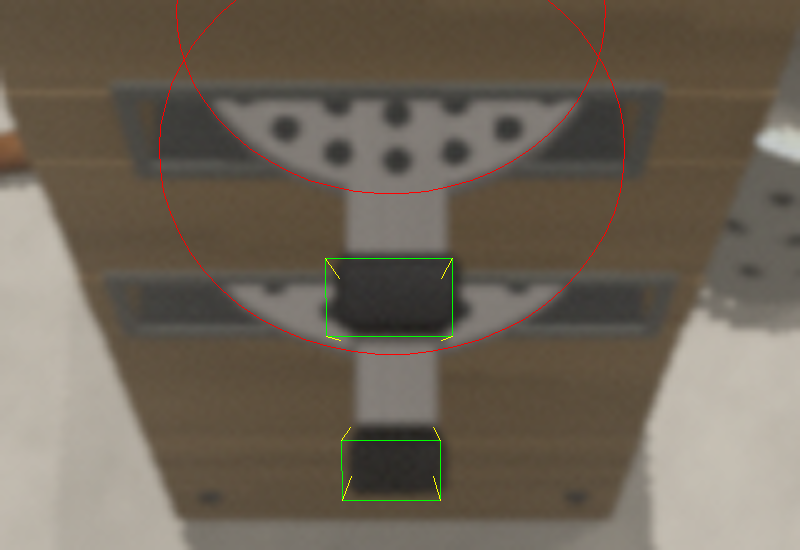

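Both plates line up with the overlay of their fully-home positions (rims match to about 1–2 mm), lie flat on the slot floors, and have their handles facing out. I'm handing in.

Run:
```python
from rig import bot
print(bot.hand_in())
```

```text
the job is handed in; nothing more can be done
None
```

Both discs are in the cassette with handles out: the large one went into the lower slot first, then the small one into the upper slot. The job took about 21 s of robot time, and I handed it in with the gripper open and clear of everything.

- **Regrip:** My first lift of the large disc began before the fingers had closed. It was held near the top of its handle and drooped about 5°, so I set it back on the worktop and gripped it again properly.
- **Back stop:** I pushed each disc against its back stop until the force reached about 14 N, and it moved no further.
- **Lying flat:** Plate tops read about 146 mm (large) and 216 mm (small), as expected for plates resting on the slot floors. After release, the last wrist picture matched the fully-home overlay to about 1–2 mm.
- **Bystanders:** The jar, lamb and tape roll looked unmoved in the final pictures. I judged this by eye in the images and did not measure it.
- **Disagreement:** The top and scene cameras differed by up to 5 mm across the bench, so I used the wrist camera for the final positions.

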